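Pop the label printer's cover and hang in a fresh roll

ROBOT

A 7-joint arm with a two-finger parallel gripper is mounted at the origin on the work surface. World frame = base frame: x ahead of the robot, y to its left, z up, the work surface at z = 0. Lengths are in m, angles in degrees, forces in N, time in s.
With the tool pointing down it reaches from about 0.4 to 0.85 m from the base axis. Payload 10.4 kg.
Tool frame: the origin (TCP) lies midway between the tips of the shut fingers; the grasp point (between the pads) lies 19 mm behind it; z points along the fingers, y is the direction in which the jaws open and shut (so a half turn about z gives the same grasp; the last joint's range is limited). The gripper opens to 87 mm and grips with 3 to 60 N. Pads are 19 mm wide; open, the fingers measure 117 mm over their backs; the gripper's body (75 mm by 190 mm) begins 51 mm behind the grasp point.
Start: joints at [-70.68, 19.034, -3.707, 83.658, 1.238, 77.344, -5.071], TCP at [0.22, 0.585, 0.223] pointing down, gripper open.
Joint ranges: [-148.97, 148.97], [-28.65, 121.19], [-84.17, 76.75], [9.2, 138.47], [-72.65, 252.65], [3.7, 117.97], [-149.18, 149.18]. Speed limits (degrees/s): [127.2, 127.2, 159.86, 159.86, 180, 180, 180].

INTERFACE

Orientations are given as a 3x3 rotation matrix whose columns are the frame's x, y, z axes.
In Python, from station import arm gives the robot as it stands.
- The arm moves only by the tool move_arm, never from a script. Its argument "motion" is one flat list of numbers, 7 for each row, row after row: the shift along the tool's x, y, z in m, then the turn, a rotation vector about the tool's x, y, z in rad, then the closure, from 0 (fully open) to 1 (shut). In form: [x, y, z, ax, ay, az, grip, x, y, z, ax, ay, az, grip, ...]. A call has exactly 8 rows; each row shifts and turns the commanded pose from where the row before left it, along the tool's axes as they then stand; what a row does not reach is not made up. A row lasts 1/10 s, in which the tool goes at most 50 mm and 8.59 degrees, less where a joint would pass 70% of its speed; a pose out of reach is approached as far as the arm can. A call is refused whole if a number of a shift passes 0.05 or a number of a turn 0.15, either way. A call with a gripper value outside its range is refused whole. The fingers move at their own pace and stop on an object; the grip force is fixed at half the most. Time passes only in rows, so rows that do not move let the fingers close, or fill a call up. It gives the time, the measured TCP pose, the force and the opening at its end, in the units of the state.
- arm.get_state(): the state, without advancing time (a new reading comes with each control period).
- arm.get_image(name): name is "scene" or "top"; returns a dict with "frame" (480x640x3 uint8, red, green, blue), "camera_matrix" (3x3 intrinsics, pixels), "dist_coeffs" ([k1, k2, p1, p2, k3] as OpenCV has them; the pictures are not rectified), "camera_from_world" (4x4, takes a point from world to camera coordinates). Camera axes: x right, y up, looking along -z (the intrinsics and any distortion apply to the point x, -y, -z); pixel columns grow to the right and rows downward; lengths in m; the calibration is good to about 2 mm. A picture is of the moment at which its call begins. There is no depth.
- arm.job_done(): hands the job in, once; it reports no verdict.
The state is a dict: "time": time; "qpos": joint angles; "qvel": joint speeds; "tau": joint torques, N m; "ee_pos": TCP position; "tool_rot": TCP orientation; "ft_force": force on the tool from outside, world axes, zero at the start; "torque": the same for the moment, N m; "finger_gap": finger opening in m.
Only numpy, scipy, OpenCV 4.12 (cv2) and the standard library are available. Lean on these libraries where they do the work, as an engineer would, in place of code of your own. Each camera call takes 0.05 s, during which the arm holds its last target.

TASK

The label printer on the packing table has run out. Press its cover release down gently, only until the latch lets go, and let the sprung cover fly fully open by itself without touching it; then lower the fresh roll from the carton tray into the open bay so that its spindle sits fully down in both slots, and leave it there with the cover up. Do not disturb the other things on the table.

Things in the scene. Friction and masses are not known exactly. Their poses are not given: they have to be found in the camera images.
- printer: Grey desktop label printer, fixed to the table, 230 long (its x) x 140 wide (y) x 145 mm high with the cover shut. Origin: centre of its underside; x points from its front to its rear (hinge), z up. The case is 90 mm high; a flat front deck with the release button takes the first 51 mm, the cover the rest. Under the cover: open roll bay, 150 mm long, 124 mm wide inside, floor at 11 mm.
- button_top (a point): Centre of the top face of the cover release: black push button, 26 mm (printer x) x 38 mm (y), standing 15 mm proud in the middle of the front deck, 98 mm in front of the printer's origin, its top 105 mm above the table. Pressed straight down; springs back. The cover's lower front edge is 36 mm behind this point; the cover's front slopes back from there.
- button (a joint): How far the release button is down, m (0 up). After free play, which differs between printers and cannot be seen, it meets the latch, which lets go somewhere between 4 and 11.5 mm down; a hard stop comes about 1 mm below that point. Resistance: 1.5 N at first, 4 to 8 N where the latch lets go. More than 15 N on the button damages the latch.
- cover (a joint): Angle of the printer's grey sprung cover, rad: 0 shut and latched, 1.75 fully open (upright, leaning back 10 degrees behind its hinge line, top 260 mm above the table). Once the latch lets go its spring throws it fully open in about 0.7 s and keeps it there; its front edge sweeps up and back in a 166 mm arc about the hinge. No part of the robot's hand, wrist or arm may touch it, so lean clear.
- cover_front (a point): Middle of the cover's lower front edge, on the cover: when shut, 62 mm in front of the printer's origin at height 92 mm. The hinge line lies 104 mm behind the printer's origin at height 92 mm, along printer y.
- bay_seat (a point): Where the roll's centre lies when seated: 25 mm behind the printer's origin, on its middle line, 62 mm above the table; axes as the printer's. 35 to 43 mm to each side stands a black cheek with an upright U slot 13 mm wide, bottom 57 and top 84 mm above the table, V mouth 35 mm wide. Spindle along printer y. Bay free 71 mm ahead of and 79 mm behind the seat.
- roll_center (a point): Centre of the fresh label roll: white paper, 60 mm diameter, 52 mm wide, about 0.2 kg, on a grey plastic spindle 10 mm thick and 100 mm long that sticks out both sides (collars 27 mm diameter out to 30.5 mm from the middle). Its y axis is the spindle, level; centre 33 mm above the table at first. Spoilt if it is dropped in from over 2 cm or forced in (60 N).
- tray: Open cardboard tray 170 (its x) x 124 (its y) x 12 mm, fixed to the table, floor 3 mm thick, in which the roll lies with its spindle along the tray's y, kept by two low ribs (8 mm high, out to 24 mm either side of the spindle line). Origin: centre of its underside.
- carton: Closed cardboard carton 150 x 105 x 85 mm, 0.6 kg, loose bystander. Origin: centre of its underside.
- can: Food can, 73 mm diameter, 108 mm high, loose bystander. Origin: centre of its underside.
- tape_dispenser: Black desk tape dispenser 150 x 66 x 96 mm, loose bystander. Origin: centre of its underside.
- scanner: Hand-held barcode scanner lying on the table, 150 x 70 x 45 mm, loose bystander. Origin: on the table under its middle.
There are look-alikes about, which are no part of the job. What is shaped like the part that bears roll_center but green is not meant.

How it is judged:
By the outcome, as a careful person would: the job done as asked, in the order asked, and still so for the second after the job is handed in, with the robot touching nothing.
It also fails if it takes over 58 s, if anything falls off the work surface, if the arm or the gripper's body presses on something with over 40 N, if the wrist force passes 120 N, or if a joint passes its speed limit or range.

## Working session

There is one attempt and no reset: what is moved stays moved. The work goes in short steps, Python scripts to look and compute and a tool call to move; the robot and the scene stay as the last step left them, time stands still between calls to the robot, and variables do not carry over. Pictures are saved under pics/ and viewed, and the job is handed in when it is done.

Besides the shell and the picture viewer there is one more tool, called after "Request:" as name(argument=value, ...), one argument or row to a line, values as JSON. move_arm: Moves the arm, as the interface text tells. Its arguments: {"type":"object","properties":{"motion":{"type":"array"}},"required":["motion"]}

```bash
ls; mkdir -p pics
python3 - <<'E'
from station import arm
import cv2,numpy as np
s=arm.get_state();print({k:np.round(v,3).tolist() for k,v in s.items()})
for n in("scene","top"):
    d=arm.get_image(n);cv2.imwrite(f"pics/{n}0.png",d["frame"][:,:,::-1]);print(n,d["camera_matrix"],d["dist_coeffs"],d["camera_from_world"])
E
```

```text
pics
{'time': 0.0, 'qpos': [-70.679, 19.072, -3.707, 83.709, 1.241, 77.344, -5.072], 'qvel': [0.033, -0.025, -0.091, 0.073, -0.051, -0.111, -0.03], 'tau': [-0.001, -62.325, 0.025, -38.99, -0.061, 0.04, 0.0], 'ee_pos': [0.22, 0.585, 0.222], 'tool_rot': [[-0.936, 0.352, -0.0], [0.352, 0.936, -0.001], [-0.0, -0.001, -1.0]], 'ft_force': [0.774, 0.332, 0.67], 'torque': [0.004, 0.072, 0.023], 'finger_gap': 0.087}
scene [[485.39872453   0.         322.59467942]
 [  0.         485.39872453 237.80789099]
 [  0.           0.           1.        ]] [-0.12786842  0.          0.          0.          0.        ] [[ 0.20901307  0.97789072  0.00657766 -0.10534834]
 [-0.81576776  0.1706439   0.55263336  0.34440983]
 [ 0.5392926  -0.12087344  0.83339853 -1.53123534]
 [ 0.          0.          0.          1.        ]]
top [[579.71597288   0.         311.61457736]
 [  0.         579.71597288 244.595802  ]
 [  0.           0.           1.        ]] [0.06628501 0.         0.         0.         0.        ] [[ 2.75174567e-02 -9.99620903e-01  9.16908790e-04 -5.09233171e-03]
 [ 9.86045619e-01  2.72943920e-02  1.64222571e-01 -4.71000385e-01]
 [-1.64185341e-01 -3.61487359e-03  9.86422884e-01 -1.58791993e+00]
 [ 0.00000000e+00  0.00000000e+00  0.00000000e+00  1.00000000e+00]]
```

View pics/scene0.png

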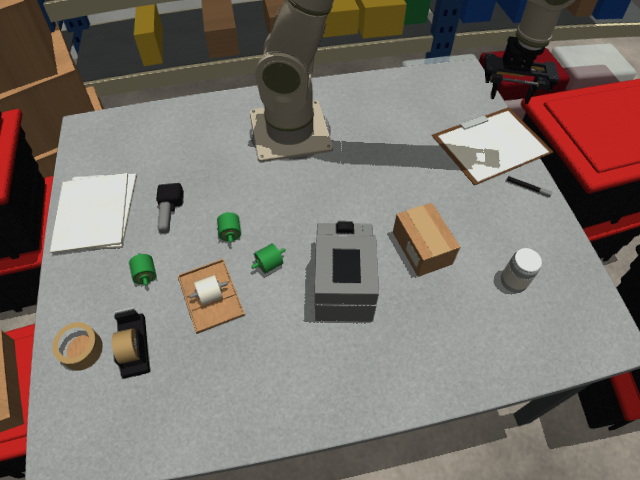

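View pics/top0.png

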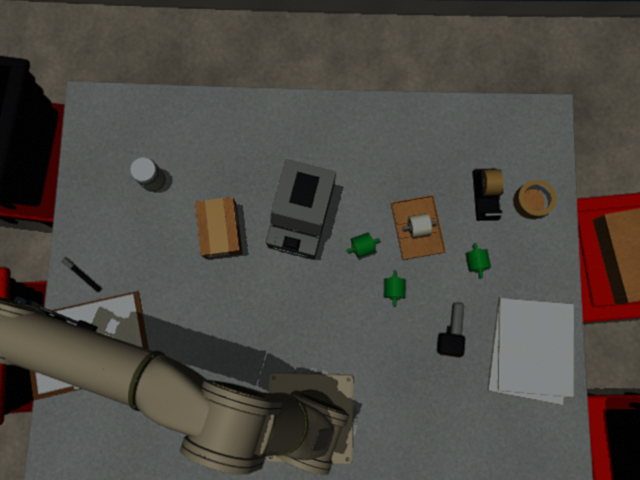

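The scene view shows the printer at about (345,270), its button at (345,227), and the cardboard tray with the white roll at (208,290). The green look-alike rolls are at (229,227), (143,268) and (269,258). In the top view the button is at (291,243) and the white roll at (420,226). Only the white roll in the tray fits the description, and I'll confirm it in an enlarged crop.

```bash
cat > h.py <<'E'
from station import arm
import cv2,numpy as np
np.set_printoptions(precision=4,suppress=True)
def und(d,px):
    u=cv2.undistortPoints(np.array(px,float).reshape(-1,1,2),d["camera_matrix"],d["dist_coeffs"]).reshape(-1,2)
    T=d["camera_from_world"];R=T[:3,:3];C=-R.T@T[:3,3]
    v=np.c_[u[:,0],-u[:,1],-np.ones(len(u))]@R
    return C,v
def plane(d,px,z):
    C,v=und(d,px);return C+v*((z-C[2])/v[:,2])[:,None]
def proj(d,P):
    P=np.atleast_2d(P);T=d["camera_from_world"];c=P@T[:3,:3].T+T[:3,3]
    c=c*[1,-1,-1]
    return cv2.projectPoints(c,np.zeros(3),np.zeros(3),d["camera_matrix"],d["dist_coeffs"])[0].reshape(-1,2)
def tri(d1,p1,d2,p2):
    C1,v1=und(d1,[p1]);C2,v2=und(d2,[p2]);v1=v1[0]/np.linalg.norm(v1);v2=v2[0]/np.linalg.norm(v2)
    s=np.linalg.lstsq(np.c_[v1,-v2],C2-C1,rcond=None)[0]
    a=C1+s[0]*v1;b=C2+s[1]*v2
    return (a+b)/2,np.linalg.norm(a-b)
E
python3 - <<'E'
from h import *
S=cv2.imread("pics/scene0.png");T=cv2.imread("pics/top0.png")
c=lambda I,x,y,w,h,k:cv2.resize(I[y:y+h,x:x+w],None,fx=k,fy=k,interpolation=cv2.INTER_CUBIC)
a=c(T,255,145,100,125,4);b=c(T,380,180,80,90,4);
e=c(S,295,205,100,125,4);f=c(S,165,250,90,90,4)
def pad(i):
    o=np.zeros((500,400,3),np.uint8);i=i[:500,:400];o[:i.shape[0],:i.shape[1]]=i;return o
cv2.imwrite("pics/c1.png",np.hstack([pad(a),pad(b)]));cv2.imwrite("pics/c2.png",np.hstack([pad(e),pad(f)]))
E
```

```text
(no output)
```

View pics/c1.png

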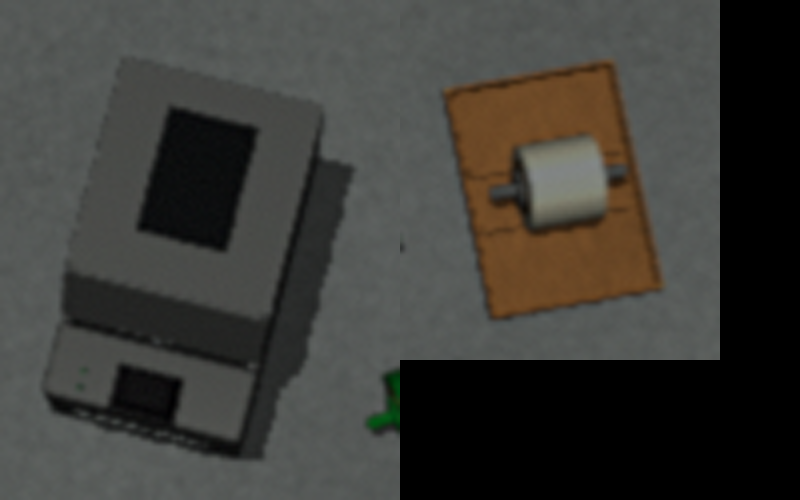

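View pics/c2.png

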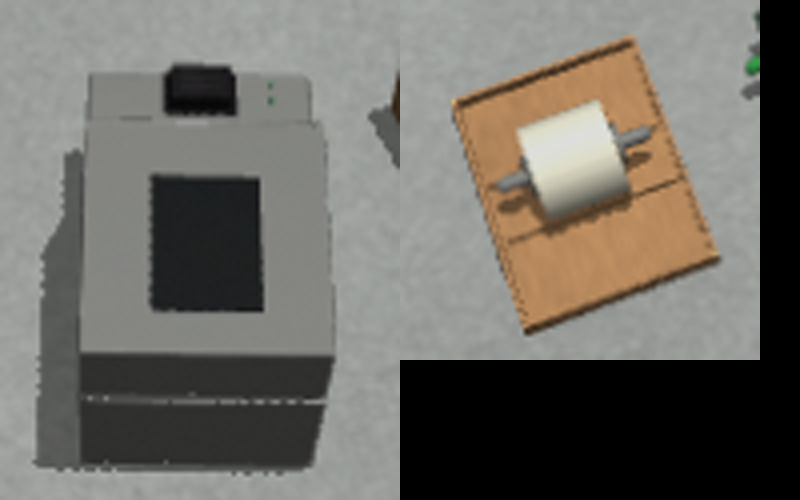

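The crops confirm it: the white roll lies in the tray, top-view spindle ends near (403,228) and (434,223). The printer deck and button are clearly visible. Next I'll measure them.

Run:
```python
from h import *
ds=arm.get_image("scene");dt=arm.get_image("top")
def I(d): return cv2.cvtColor(d["frame"],cv2.COLOR_RGB2BGR)
m=lambda x,y,ox,oy:((x+.5)/4-.5+ox,(y+.5)/4-.5+oy)
# printer deck corners top view z=.09
dk={'FL':m(46,388,255,145),'FR':m(240,443,255,145),'BL':m(62,322,255,145),'BR':m(254,368,255,145)}
P={k:plane(dt,[p],.09)[0] for k,p in dk.items()};print(P)
print("width",np.linalg.norm(P['FL']-P['FR']))
for n,d in(("top",dt),("scene",ds)):
    hsv=cv2.cvtColor(I(d),cv2.COLOR_BGR2HSV)
    g=hsv[:,:,2]
    if n=="top": reg=(255,145,345,270);thr=26
    else: reg=(300,210,385,330);thr=50
    mk=np.zeros_like(g);x0,y0,x1,y1=reg;mk[y0:y1,x0:x1]=(g[y0:y1,x0:x1]<thr)*255
    cs=cv2.findContours(mk,cv2.RETR_EXTERNAL,cv2.CHAIN_APPROX_NONE)[0]
    for c in cs:
        if cv2.contourArea(c)>60: print(n,"dark",cv2.contourArea(c),cv2.minAreaRect(c),cv2.boxPoints(cv2.minAreaRect(c)).tolist())
    # tray mask
    reg=(385,190,450,265) if n=="top" else (170,255,250,335)
    x0,y0,x1,y1=reg;mk[:]=0
    sub=hsv[y0:y1,x0:x1];
    mk[y0:y1,x0:x1]=((sub[:,:,0]>5)&(sub[:,:,0]<22)&(sub[:,:,1]>90))*255
    c=max(cv2.findContours(mk,cv2.RETR_EXTERNAL,cv2.CHAIN_APPROX_NONE)[0],key=cv2.contourArea)
    hull=cv2.convexHull(c); b=cv2.approxPolyDP(hull,6,True).reshape(-1,2).astype(float)
    print(n,"tray px",b.tolist());W=plane(d,b,.012);print(W);print("ctr",W.mean(0),"sides",[np.linalg.norm(W[i]-W[i-1]) for i in range(len(W))])
    # roll white
    mw=((sub[:,:,1]<60)&(sub[:,:,2]>(110 if n=="top" else 170))).astype(np.uint8)
    c=max(cv2.findContours(mw,cv2.RETR_EXTERNAL,cv2.CHAIN_APPROX_NONE)[0],key=cv2.contourArea)
    print(n,"roll",cv2.contourArea(c),cv2.minAreaRect(c+np.array([x0,y0])))
# spindle ends
ta,tb=m(493,193,380-100,180),m(626,172,380-100,180)
sa,sb=m(494,187,165-100,250),m(650,131,165-100,250)
print(plane(dt,[ta,tb],.033),plane(ds,[sa,sb],.033))
# top left end (493) is +y ; scene: 
print(tri(dt,ta,ds,sb),tri(dt,tb,ds,sa))
```

```text
{'FL': array([0.4672, 0.1315, 0.09  ]), 'FR': array([ 0.4331, -0.0012,  0.09  ]), 'BL': array([0.5132, 0.1225, 0.09  ]), 'BR': array([ 0.485 , -0.0094,  0.09  ])}
width 0.1370995106190829
top dark 176.0 ((289.4273986816406, 244.14732360839844), (22.545480728149414, 13.3340425491333), 14.931416511535645) [[276.81744384765625, 247.68466186523438], [280.25311279296875, 234.80084228515625], [302.037353515625, 240.6099853515625], [298.6016845703125, 253.49380493164062]]
top dark 624.0 ((303.91180419921875, 189.35296630859375), (21.828205108642578, 30.802024841308594), 14.03624439239502) [[289.5882873535156, 201.64707946777344], [297.0588684082031, 171.7647247314453], [318.2353210449219, 177.05885314941406], [310.7647399902344, 206.9412078857422]]
top tray px [[432.0, 195.0], [445.0, 251.0], [403.0, 259.0], [391.0, 202.0]]
[[ 0.6301 -0.3352  0.012 ]
 [ 0.4675 -0.371   0.012 ]
 [ 0.4412 -0.2523  0.012 ]
 [ 0.6063 -0.2175  0.012 ]]
ctr [ 0.5363 -0.294   0.012 ] sides [np.float64(0.1201546554055492), np.float64(0.16647229207230327), np.float64(0.12157555872219393), np.float64(0.16872850457612
[... 785 characters left out ...]
], [243.0, 315.0], [196.0, 332.0], [178.0, 275.0]]
[[ 0.4445 -0.254   0.012 ]
 [ 0.6128 -0.2199  0.012 ]
 [ 0.6347 -0.3359  0.012 ]
 [ 0.4693 -0.37    0.012 ]]
ctr [ 0.5403 -0.2949  0.012 ] sides [np.float64(0.11864112856174222), np.float64(0.17171721262420936), np.float64(0.11804783004493828), np.float64(0.16887545499856182)]
scene roll 366.5 ((207.0620574951172, 286.7956237792969), (18.454124450683594, 22.469606399536133), 70.01689910888672)
[[ 0.527  -0.2485  0.033 ]
 [ 0.5446 -0.3421  0.033 ]] [[ 0.5473 -0.3441  0.033 ]
 [ 0.5278 -0.246   0.033 ]]
(array([ 0.5272, -0.2474,  0.0323]), np.float64(0.0025895030169783557)) (array([ 0.5454, -0.3438,  0.0294]), np.float64(0.001856378375114612))
```

Run:
```python
from h import *
S=cv2.imread("pics/scene0.png");T=cv2.imread("pics/top0.png")
T=cv2.convertScaleAbs(T,alpha=2)
c=lambda I,x,y,w,h,k:cv2.resize(I[y:y+h,x:x+w],None,fx=k,fy=k,interpolation=cv2.INTER_CUBIC)
cv2.imwrite("pics/d1.png",c(T,262,215,75,50,10));cv2.imwrite("pics/d2.png",c(S,310,216,75,30,10))
```

```text
(no output)
```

View pics/d1.png

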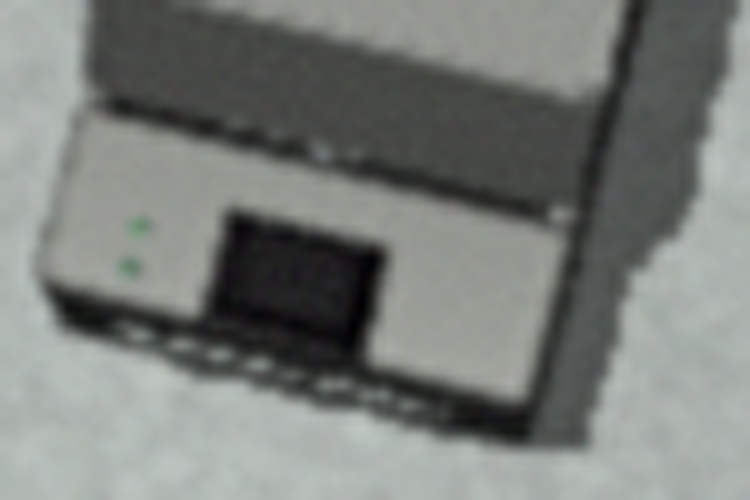

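View pics/d2.png

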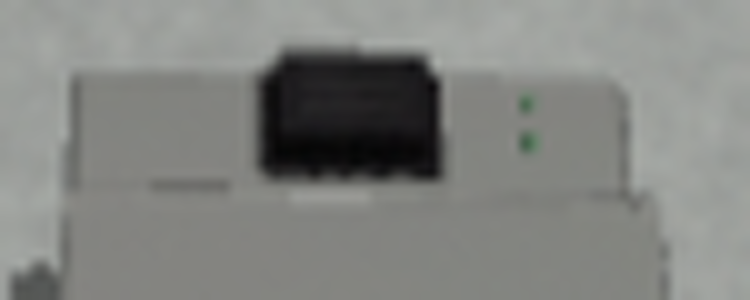

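Run:
```python
from h import *
ds=arm.get_image("scene");dt=arm.get_image("top")
mt=lambda x,y:((x+.5)/10-.5+262,(y+.5)/10-.5+215)
ms=lambda x,y:((x+.5)/10-.5+310,(y+.5)/10-.5+216)
m4=lambda x,y,ox,oy:((x+.5)/4-.5+ox,(y+.5)/4-.5+oy)
obs=[("top FL",dt,mt(40,280),(-.115,.07,.09)),("top FR",dt,mt(535,402),(-.115,-.07,.09)),
("sc FR",ds,ms(75,75),(-.115,-.07,.09)),("sc FL",ds,ms(622,82),(-.115,.07,.09)),
("top btnBL",dt,mt(230,210),(-.085,.019,.105)),("top btnBR",dt,mt(387,245),(-.085,-.019,.105)),
("sc bot rearR",ds,m4(82,465,295,205),(.115,-.07,0)),("sc bot rearL",ds,m4(312,465,295,205),(.115,.07,0)),
("sc btn BR",ds,ms(268,122),(-.085,-.019,.105)),("sc btn BL",ds,ms(440,122),(-.085,.019,.105)),
]
W=np.array([plane(d,[p],M[2])[0] for n,d,p,M in obs]);M=np.array([o[3] for o in obs])
def fit(idx):
    A=cv2.estimateAffinePartial2D(M[idx,:2],W[idx,:2],method=cv2.RANSAC,ransacReprojThreshold=.006)
    a=A[0];s=np.hypot(a[0,0],a[1,0]);yaw=np.arctan2(a[1,0],a[0,0]);
    # rigid: fix scale
    R=np.array([[np.cos(yaw),-np.sin(yaw)],[np.sin(yaw),np.cos(yaw)]]);t=(W[idx,:2]-M[idx,:2]@R.T).mean(0)
    return s,np.degrees(yaw),t,R
for name,idx in(("all",list(range(10))),("top",[0,1,4,5]),("scene",[2,3,6,7,8,9])):
    s,y,t,R=fit(idx);print(name,s,y,t,"btn",t+R@[-.098,0],"seat",t+R@[.025,0])
s,y,t,R=fit(list(range(10)))
for o,w,mm in zip(obs,W,M): print(o[0],w,(R.T@(w[:2]-t)-mm[:2])*1000)
```

```text
all 0.9916126946812167 -12.49892474724857 [0.5615 0.0417] btn [0.4658 0.0629] seat [0.5859 0.0363]
top 0.9982868535286227 -12.173397818463057 [0.5619 0.0416] btn [0.4661 0.0622] seat [0.5863 0.0363]
scene 0.9908647733196803 -12.667997946756188 [0.5613 0.0421] btn [0.4657 0.0636] seat [0.5857 0.0366]
top FL [0.4646 0.133  0.09  ] [ 0.7043 -1.8393]
top FR [ 0.4348 -0.0024  0.09  ] [ 0.9136 -0.4266]
sc FR [ 0.4375 -0.0007  0.09  ] [3.1794 1.8187]
sc FL [0.4677 0.1337 0.09  ] [ 3.5944 -0.4945]
top btnBL [0.4827 0.0813 0.105 ] [-0.4999  2.6096]
top btnBR [0.4743 0.0387 0.105 ] [ 0.5162 -2.8202]
sc bot rearR [ 0.6579 -0.0514  0.    ] [-0.7324 -0.0136]
sc bot rearL [0.6869 0.085  0.    ] [-1.8986 -0.6104]
sc btn BR [0.4715 0.0409 0.105 ] [-2.6249 -1.3024]
sc btn BL [0.4802 0.0823 0.105 ] [-3.152   3.0788]
```

Button top is at about (0.466, 0.063, 0.105) and printer yaw is about -12.4°. Both views agree within 1–3 mm, and the sizes match the ones given. The roll centre is at about (0.537, -0.295) with yaw about 11.5°. I'll start toward the button with the fingers shut.

Request:
move_arm(
  motion=[-0.03, -0.029, 0, 0, 0, 0, 1, -0.03, -0.029, 0, 0, 0, 0, 1, -0.03, -0.029, 0, 0, 0, 0, 1, -0.03, -0.029, 0, 0, 0, 0, 1, -0.03, -0.029, 0, 0, 0, 0, 1, -0.03, -0.029, 0, 0, 0, 0, 1, -0.03, -0.029, 0, 0, 0, 0, 1, -0.03, -0.029, 0, 0, 0, 0, 1],
)

```text
time: 1.1
ee_pos: [0.3634, 0.2817, 0.2227]
tool_rot: [[-0.936, 0.352, 0.0], [0.352, 0.936, 0.001], [0.0, 0.001, -1.0]]
ft_force: [0.2, 0.1, 0.7]
finger_gap: 0.0307
```

```bash
cat >> h.py <<'E'
from scipy.spatial.transform import Rotation as Ro
def down(phi,ax=0,ay=0):
    p=np.radians(phi);R=np.array([[-np.sin(p),np.cos(p),0],[np.cos(p),np.sin(p),0],[0,0,-1]])
    return R@Ro.from_rotvec(np.radians([ax,ay,0])).as_matrix()
def to(pos,R):
    s=arm.get_state();p=s["ee_pos"];Q=s["tool_rot"]
    print("t %.2f"%s["time"],"pos",np.array(p),"F",np.array(s["ft_force"]),"gap %.4f"%s["finger_gap"])
    print("shift in current tool axes",Q.T@(np.array(pos)-p),"turn",Ro.from_matrix(Q.T@R).as_rotvec(),"shift in final axes",R.T@(np.array(pos)-p))
E
python3 - <<'E'
from h import *
to([.466,.063,.15],down(77.6,0,-10))
to([.466,.063,.15],down(77.6,0,0))
E
```

```text
t 1.10 pos [0.3634 0.2817 0.2227] F [0.1786 0.066  0.7288] gap 0.0307
shift in current tool axes [-0.173  -0.1686  0.0726] turn [-0.0119 -0.1742 -0.1431] shift in final axes [-0.1323 -0.1916  0.0972]
t 1.10 pos [0.3634 0.2817 0.2227] F [0.1786 0.066  0.7288] gap 0.0307
shift in current tool axes [-0.173  -0.1686  0.0726] turn [ 0.0006  0.     -0.1434] shift in final axes [-0.1471 -0.1916  0.0727]
```

Request:
move_arm(
  motion=[-0.0285, -0.028, 0.004, 0, 0, 0, 1, -0.0285, -0.028, 0.004, 0, 0, 0, 1, -0.0285, -0.028, 0.004, 0, 0, 0, 1, -0.0285, -0.028, 0.004, 0, 0, 0, 1, -0.0285, -0.028, 0.004, 0, 0, 0, 1, -0.0285, -0.028, 0.004, 0, 0, 0, 1, 0, 0, 0, -0.006, -0.087, -0.072, 1, 0, 0, 0, -0.006, -0.087, -0.072, 1],
)

```text
time: 1.9
ee_pos: [0.4647, 0.0646, 0.1983]
tool_rot: [[-0.962, 0.214, 0.172], [0.211, 0.977, -0.039], [-0.176, -0.001, -0.984]]
ft_force: [-0.7, -0.0, 0.3]
finger_gap: 0.0004
```

Run:
```python
from h import *
# contact corner ~9mm ahead: put TCP 5 mm behind button centre along printer x
p=np.array([.466,.063])+.004*np.array([.977,-.215])
to([*p,.125],down(77.6,0,-10))
S=arm.get_image("scene");
cv2.imwrite("pics/s1.png",cv2.resize(S["frame"][150:300,260:460,::-1],None,fx=4,fy=4))
```

```text
t 1.90 pos [0.4647 0.0646 0.1983] F [-0.6514 -0.046   0.2559] gap 0.0004
shift in current tool axes [ 0.0074 -0.0012  0.0732] turn [-0.0013  0.0026  0.0007] shift in final axes [ 0.0072 -0.0013  0.0732]
```

View pics/s1.png

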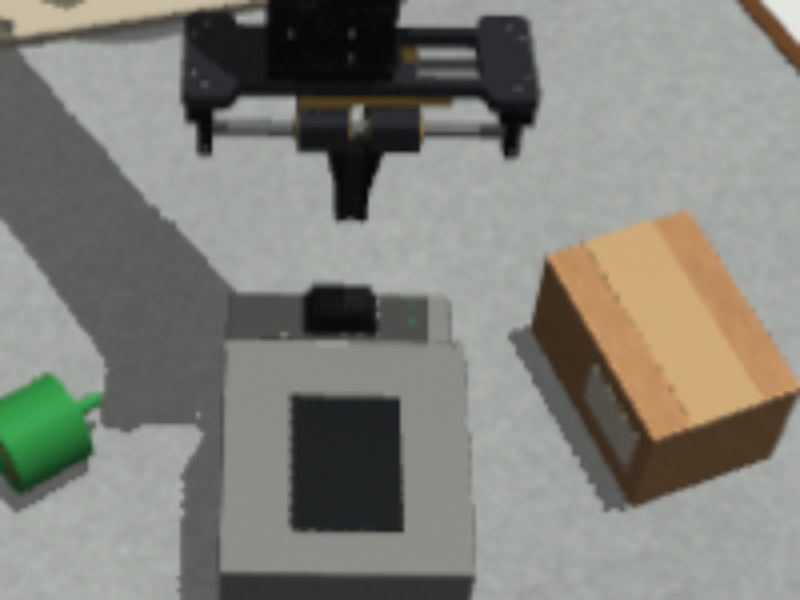

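The shut fingertips at crop (350,215) line up with the button at (340,308), with no lean over the cover. Now I'll go down to just above the button.

Request:
move_arm(
  motion=[0.0015, -0.0002, 0.014, 0, 0, 0, 1, 0.0015, -0.0002, 0.014, 0, 0, 0, 1, 0.0015, -0.0002, 0.014, 0, 0, 0, 1, 0.0015, -0.0002, 0.014, 0, 0, 0, 1, 0.0015, -0.0002, 0.014, 0, 0, 0, 1, 0.0015, -0.0002, 0.012, 0, 0, 0, 1, 0, 0, 0, 0, 0, 0, 1, 0, 0, 0, 0, 0, 0, 1],
)

```text
time: 2.75
ee_pos: [0.4689, 0.0636, 0.1165]
tool_rot: [[-0.962, 0.214, 0.169], [0.211, 0.977, -0.038], [-0.173, -0.001, -0.985]]
ft_force: [0.0, 0.4, 0.3]
finger_gap: 0.0003
```

Run:
```python
from h import *
p=np.array([.466,.063])+.004*np.array([.977,-.215])
to([*p,.11],down(77.6,0,-10))
S=arm.get_image("scene");T=arm.get_image("top")
cv2.imwrite("pics/s2.png",np.hstack([cv2.resize(S["frame"][200:260,310:390,::-1],(400,300)),cv2.resize(T["frame"][215:275,255:335,::-1],(400,300))]))
```

```text
t 2.75 pos [0.4689 0.0636 0.1165] F [0.0126 0.4346 0.2768] gap 0.0003
shift in current tool axes [-0.0001 -0.0012  0.0067] turn [-0.0005 -0.0009  0.0004] shift in final axes [-0.0001 -0.0012  0.0067]
```

View pics/s2.png

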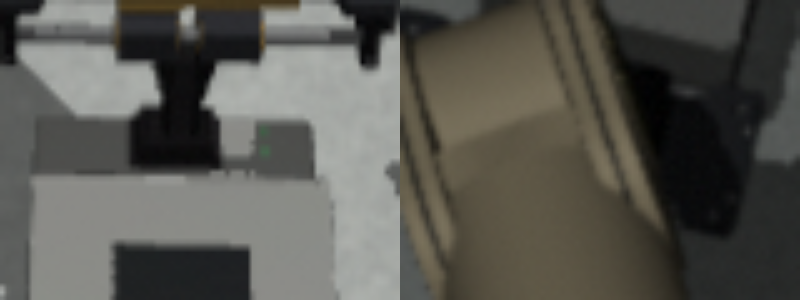

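Request:
move_arm(
  motion=[0.00017, -0.0001, 0.001, 0, 0, 0, 1, 0.00017, -0.0001, 0.001, 0, 0, 0, 1, 0.00017, -0.0001, 0.001, 0, 0, 0, 1, 0.00017, -0.0001, 0.001, 0, 0, 0, 1, 0.00017, -0.0001, 0.001, 0, 0, 0, 1, 0.00017, -0.0001, 0.001, 0, 0, 0, 1, 0.00017, -0.0001, 0.001, 0, 0, 0, 1, 0.00017, -0.0001, 0.001, 0, 0, 0, 1],
)

```text
time: 3.65
ee_pos: [0.4687, 0.0627, 0.108]
tool_rot: [[-0.962, 0.214, 0.169], [0.211, 0.977, -0.038], [-0.173, -0.001, -0.985]]
ft_force: [-0.5, 0.7, -0.1]
finger_gap: 0.0009
```

Request:
move_arm(
  motion=[0.0001, 0, 0.0005, 0, 0, 0, 1, 0.0001, 0, 0.0005, 0, 0, 0, 1, 0.0001, 0, 0.0005, 0, 0, 0, 1, 0.0001, 0, 0.0005, 0, 0, 0, 1, 0.0001, 0, 0.0005, 0, 0, 0, 1, 0.0001, 0, 0.0005, 0, 0, 0, 1, 0, 0, 0, 0, 0, 0, 1, 0, 0, 0, 0, 0, 0, 1],
)

```text
time: 4.45
ee_pos: [0.4687, 0.0628, 0.1051]
tool_rot: [[-0.962, 0.214, 0.169], [0.21, 0.977, -0.038], [-0.173, -0.0, -0.985]]
ft_force: [-0.0, -0.1, 0.9]
finger_gap: 0.0001
```

Request:
move_arm(
  motion=[0.0001, 0, 0.0005, 0, 0, 0, 1, 0.0001, 0, 0.0005, 0, 0, 0, 1, 0.0001, 0, 0.0005, 0, 0, 0, 1, 0.0001, 0, 0.0005, 0, 0, 0, 1, 0, 0, 0, 0, 0, 0, 1, 0, 0, 0, 0, 0, 0, 1, 0, 0, 0, 0, 0, 0, 1, 0, 0, 0, 0, 0, 0, 1],
)

```text
time: 5.25
ee_pos: [0.4687, 0.0628, 0.1031]
tool_rot: [[-0.962, 0.214, 0.169], [0.21, 0.977, -0.037], [-0.173, -0.0, -0.985]]
ft_force: [-0.3, 0.2, 2.5]
finger_gap: 0.0005
```

Request:
move_arm(
  motion=[0.0001, 0, 0.0005, 0, 0, 0, 1, 0.0001, 0, 0.0005, 0, 0, 0, 1, 0, 0, 0, 0, 0, 0, 1, 0, 0, 0, 0, 0, 0, 1, 0, 0, 0, 0, 0, 0, 1, 0, 0, 0, 0, 0, 0, 1, 0, 0, 0, 0, 0, 0, 1, 0, 0, 0, 0, 0, 0, 1],
)

```text
time: 6.05
ee_pos: [0.4686, 0.0628, 0.102]
tool_rot: [[-0.962, 0.214, 0.169], [0.21, 0.977, -0.038], [-0.173, -0.0, -0.985]]
ft_force: [1.0, -0.4, 1.7]
finger_gap: 0.0005
```

```bash
cat > st.py <<'E'
from h import *
s=arm.get_state();print(s["time"],np.array(s["ee_pos"]),np.array(s["ft_force"]),s["finger_gap"])
E
python3 st.py
```

```text
6.05 [0.4686 0.0628 0.102 ] [ 0.9614 -0.4114  1.7074] 0.0005288883829248317
```

Request:
move_arm(
  motion=[0.0001, 0, 0.0005, 0, 0, 0, 1, 0.0001, 0, 0.0005, 0, 0, 0, 1, 0, 0, 0, 0, 0, 0, 1, 0, 0, 0, 0, 0, 0, 1, 0, 0, 0, 0, 0, 0, 1, 0, 0, 0, 0, 0, 0, 1, 0, 0, 0, 0, 0, 0, 1, 0, 0, 0, 0, 0, 0, 1],
)

```text
time: 6.85
ee_pos: [0.4686, 0.0628, 0.101]
tool_rot: [[-0.962, 0.214, 0.169], [0.211, 0.977, -0.038], [-0.173, -0.0, -0.985]]
ft_force: [-0.1, -0.9, 3.1]
finger_gap: 0.0004
```

Request:
move_arm(
  motion=[0.0001, 0, 0.0005, 0, 0, 0, 1, 0, 0, 0, 0, 0, 0, 1, 0, 0, 0, 0, 0, 0, 1, 0.0001, 0, 0.0005, 0, 0, 0, 1, 0, 0, 0, 0, 0, 0, 1, 0, 0, 0, 0, 0, 0, 1, 0, 0, 0, 0, 0, 0, 1, 0, 0, 0, 0, 0, 0, 1],
)

```text
time: 7.65
ee_pos: [0.4686, 0.0628, 0.1]
tool_rot: [[-0.962, 0.214, 0.169], [0.21, 0.977, -0.038], [-0.173, -0.0, -0.985]]
ft_force: [0.4, -0.2, 4.4]
finger_gap: 0.0005
```

```bash
cat > cov.py <<'E'
from h import *
# cover-shut check: compare to the initial scene picture over the cover region
import sys
S=arm.get_image("scene")["frame"][:,:,::-1];A=cv2.imread("pics/scene0.png")
r=np.abs(S[250:290,320:375].astype(int)-A[250:290,320:375]).mean();print("cover diff",r)
s=arm.get_state();print(s["time"],np.array(s["ee_pos"]),np.array(s["ft_force"]))
E
python3 cov.py
```

```text
cover diff 4.841515151515152
7.7 [0.4686 0.0628 0.1   ] [ 1.8582 -1.1116  4.8991]
```

Still shut, and the force is rising steadily at 4–5 N.

Request:
move_arm(
  motion=[0.0001, 0, 0.0004, 0, 0, 0, 1, 0, 0, 0, 0, 0, 0, 1, 0, 0, 0, 0, 0, 0, 1, 0.0001, 0, 0.0004, 0, 0, 0, 1, 0, 0, 0, 0, 0, 0, 1, 0, 0, 0, 0, 0, 0, 1, 0, 0, 0, 0, 0, 0, 1, 0, 0, 0, 0, 0, 0, 1],
)

```text
time: 8.5
ee_pos: [0.4686, 0.0628, 0.0992]
tool_rot: [[-0.962, 0.214, 0.169], [0.21, 0.977, -0.038], [-0.174, -0.0, -0.985]]
ft_force: [0.4, -0.8, 5.2]
finger_gap: 0.0001
```

```bash
python3 cov.py
```

```text
cover diff 4.956515151515151
8.55 [0.4686 0.0628 0.0992] [ 1.0477 -1.696   4.0546]
```

Request:
move_arm(
  motion=[0.0001, 0, 0.0004, 0, 0, 0, 1, 0, 0, 0, 0, 0, 0, 1, 0, 0, 0, 0, 0, 0, 1, 0.0001, 0, 0.0004, 0, 0, 0, 1, 0, 0, 0, 0, 0, 0, 1, 0, 0, 0, 0, 0, 0, 1, 0, 0, 0, 0, 0, 0, 1, 0, 0, 0, 0, 0, 0, 1],
)

```text
time: 9.35
ee_pos: [0.4686, 0.0628, 0.0984]
tool_rot: [[-0.962, 0.214, 0.17], [0.211, 0.977, -0.037], [-0.174, -0.0, -0.985]]
ft_force: [2.0, -1.3, 5.3]
finger_gap: 0.0004
```

```bash
python3 cov.py
```

```text
cover diff 5.232575757575757
9.4 [0.4686 0.0628 0.0984] [ 0.4599 -1.4834  5.4718]
```

Request:
move_arm(
  motion=[0.0001, 0, 0.0004, 0, 0, 0, 1, 0, 0, 0, 0, 0, 0, 1, 0, 0, 0, 0, 0, 0, 1, 0.0001, 0, 0.0004, 0, 0, 0, 1, 0, 0, 0, 0, 0, 0, 1, 0, 0, 0, 0, 0, 0, 1, 0, 0, 0, 0, 0, 0, 1, 0, 0, 0, 0, 0, 0, 1],
)

```text
time: 10.2
ee_pos: [0.4686, 0.0628, 0.0976]
tool_rot: [[-0.962, 0.214, 0.17], [0.211, 0.977, -0.038], [-0.174, -0.0, -0.985]]
ft_force: [1.9, -1.5, 5.3]
finger_gap: 0.0006
```

```bash
python3 cov.py
```

```text
cover diff 5.546515151515152
10.25 [0.4686 0.0628 0.0976] [ 1.7853 -0.9493  6.0136]
```

Request:
move_arm(
  motion=[0.0001, 0, 0.0004, 0, 0, 0, 1, 0, 0, 0, 0, 0, 0, 1, 0, 0, 0, 0, 0, 0, 1, 0.0001, 0, 0.0004, 0, 0, 0, 1, 0, 0, 0, 0, 0, 0, 1, 0, 0, 0, 0, 0, 0, 1, 0, 0, 0, 0, 0, 0, 1, 0, 0, 0, 0, 0, 0, 1],
)

```text
time: 11.05
ee_pos: [0.4686, 0.0628, 0.097]
tool_rot: [[-0.962, 0.214, 0.17], [0.211, 0.977, -0.037], [-0.174, -0.0, -0.985]]
ft_force: [1.3, -1.6, 7.8]
finger_gap: 0.0009
```

```bash
python3 cov.py
```

```text
cover diff 45.6919696969697
11.1 [0.4686 0.0628 0.097 ] [ 1.4684 -2.5296  7.0212]
```

The latch let go: the cover region has changed and the force is 7–8 N. I'll back off along the tool axis, away from the cover.

Request:
move_arm(
  motion=[0, 0, -0.003, 0, 0, 0, 1, 0, 0, -0.005, 0, 0, 0, 1, 0.002, 0, -0.01, 0, 0, 0, 1, 0.005, 0, -0.02, 0, 0, 0, 1, 0.01, 0, -0.03, 0, 0, 0, 1, 0.01, 0, -0.04, 0, 0, 0, 1, 0.01, 0, -0.04, 0, 0, 0, 1, 0.01, 0, -0.04, 0, 0, 0, 1],
)

```text
time: 11.9
ee_pos: [0.3893, 0.0796, 0.275]
tool_rot: [[-0.962, 0.214, 0.168], [0.21, 0.977, -0.038], [-0.172, -0.001, -0.985]]
ft_force: [0.5, 1.0, -0.4]
finger_gap: 0.0003
```

Run:
```python
from h import *
S=arm.get_image("scene");cv2.imwrite("pics/s3.png",S["frame"][:,:,::-1])
p=np.array([.537,-.295]);
to([*p,.25],down(11.5,-13,0))
```

```text
t 11.95 pos [0.3896 0.0811 0.2811] F [1.901  1.9848 7.2511] gap 0.0006
shift in current tool axes [-0.2152 -0.3362  0.069 ] turn [-0.0944  0.0244  1.1622] shift in final axes [-0.3979  0.0607  0.0459]
```

View pics/s3.png

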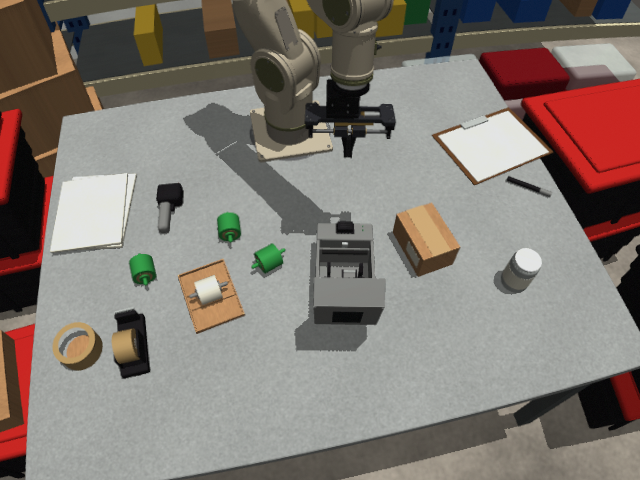

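The cover stands open with the black window facing away at (348,316). The bay and cheeks are visible at (345,265), and nothing else has moved. Next I'll turn and travel to the white roll with the gripper open.

Request:
move_arm(
  motion=[0, 0, 0, -0.012, 0.003, 0.145, 0, 0, 0, 0, -0.012, 0.003, 0.145, 0, 0, 0, 0, -0.012, 0.003, 0.145, 0, 0, 0, 0, -0.012, 0.003, 0.145, 0, 0, 0, 0, -0.012, 0.003, 0.145, 0, 0, 0, 0, -0.012, 0.003, 0.145, 0, 0, 0, 0, -0.012, 0.003, 0.145, 0, 0, 0, 0, -0.012, 0.003, 0.145, 0],
)

```text
time: 12.75
ee_pos: [0.3903, 0.0797, 0.2733]
tool_rot: [[-0.195, 0.957, 0.216], [0.981, 0.191, 0.042], [-0.001, 0.22, -0.976]]
ft_force: [0.1, -0.3, -0.4]
finger_gap: 0.0564
```

Run:
```python
from h import *
to([.537,-.295,.25],down(11.5,-13,0))
T=arm.get_image("top");S=arm.get_image("scene");cv2.imwrite("pics/t4full.png",T["frame"][:,:,::-1]);cv2.imwrite("pics/s4full.png",S["frame"][:,:,::-1])
c=lambda I,x,y,w,h,k:cv2.resize(I[y:y+h,x:x+w,::-1],None,fx=k,fy=k,interpolation=cv2.INTER_CUBIC)
cv2.imwrite("pics/t4.png",np.hstack([cv2.convertScaleAbs(c(T["frame"],265,140,80,125,4.8),alpha=2),c(S["frame"],305,205,85,125,4.8)]))
```

```text
t 12.75 pos [0.3903 0.0797 0.2733] F [ 0.0792 -0.3006 -0.3937] gap 0.0564
shift in current tool axes [-0.3961  0.0639  0.0386] turn [-0.0053  0.0019 -0.0041] shift in final axes [-0.3964  0.0621  0.0382]
```

View pics/t4.png

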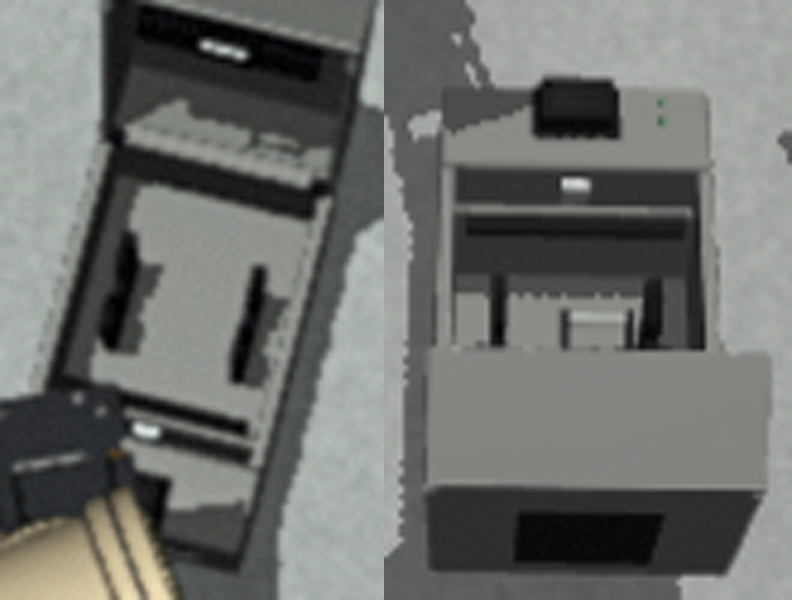

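The bay is open, with both black cheeks visible in the top crop at (122,290) and (250,325). I'll go over to the roll and measure the cheeks on the way.

Request:
move_arm(
  motion=[-0.049, 0.0078, 0.0048, -0.001, 0, -0.001, 0, -0.049, 0.0078, 0.0048, 0, 0, 0, 0, -0.049, 0.0078, 0.0048, 0, 0, 0, 0, -0.049, 0.0078, 0.0048, 0, 0, 0, 0, -0.049, 0.0078, 0.0048, 0, 0, 0, 0, -0.049, 0.0078, 0.0048, 0, 0, 0, 0, -0.049, 0.0078, 0.0048, 0, 0, 0, 0, -0.049, 0.0078, 0.0048, 0, 0, 0, 0],
)

```text
time: 13.65
ee_pos: [0.5389, -0.2912, 0.2514]
tool_rot: [[-0.208, 0.953, 0.218], [0.978, 0.204, 0.043], [-0.004, 0.222, -0.975]]
ft_force: [1.2, 2.3, 1.0]
finger_gap: 0.087
```

Run:
```python
from h import *
S=arm.get_image("scene");T=arm.get_image("top");cv2.imwrite("pics/t5full.png",T["frame"][:,:,::-1]);cv2.imwrite("pics/s5full.png",S["frame"][:,:,::-1])
c=lambda I,x,y,w,h,k:cv2.resize(I[y:y+h,x:x+w,::-1],None,fx=k,fy=k,interpolation=cv2.INTER_CUBIC)
cv2.imwrite("pics/t5.png",cv2.convertScaleAbs(c(T["frame"],270,175,75,60,10),alpha=3))
cv2.imwrite("pics/s5.png",c(S["frame"],165,190,100,120,5))
# bring grasp: TCP such that grasp point is 8 mm behind centre along tool -> TCP = centre + 11mm*z
R=down(11.5,-13,0);tcp=np.array([.537,-.295,.033])+.011*R[:,2];print(tcp)
to(tcp+[0,0,.07],R)
```

```text
[ 0.5394 -0.2945  0.0223]
t 13.75 pos [ 0.5378 -0.2946  0.2469] F [-1.5866  0.6106  0.0182] gap 0.0870
shift in current tool axes [ 0.0007 -0.0312  0.1514] turn [-0.0133  0.0053  0.0042] shift in final axes [-0.0002 -0.0332  0.151 ]
```

View pics/t5.png

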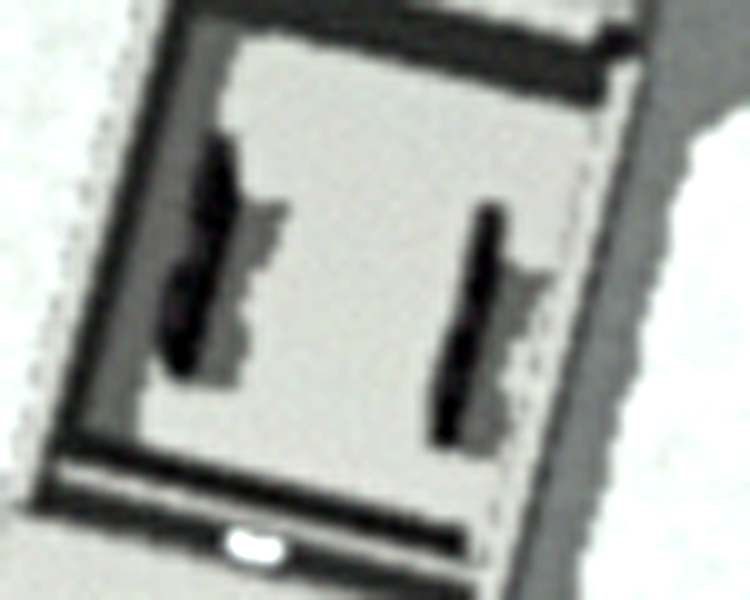

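View pics/s5.png

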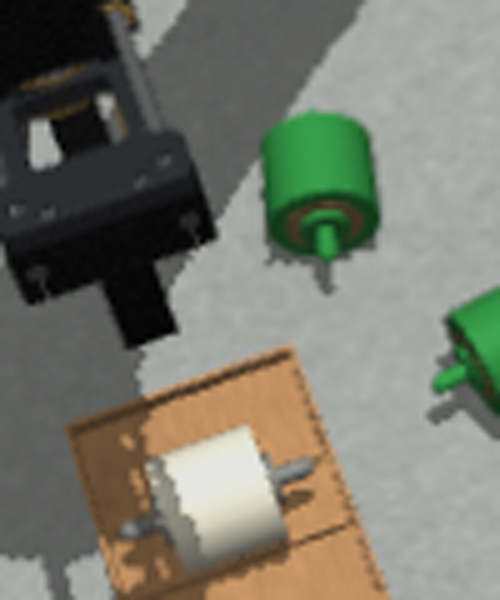

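Run:
```python
from h import *
T=arm.get_image("top")
yaw=np.radians(-12.4);R=np.array([[np.cos(yaw),-np.sin(yaw)],[np.sin(yaw),np.cos(yaw)]]);o=np.array([.5615,.0417])
m=lambda x,y:((x+.5)/10-.5+270,(y+.5)/10-.5+175)
for n,p in dict(Lrear=(215,138),Lfront=(180,380),Rrear=(490,205),Rfront=(440,445),Lneck=(203,255),Rneck=(478,308)).items():
    w=plane(T,[m(*p)],.084)[0];print(n,w,"printer",R.T@(w[:2]-o))
print("seat pred px",proj(T,[*(o+R@[.025,0]),.062]))
r=np.radians(11.5);Q=np.array([[np.cos(r),-np.sin(r)],[np.sin(r),np.cos(r)]])
for n,p in dict(g1=(364,245),g2=(395,288)).items():
    w=plane(T,[p],.04)[0];print(n,w,"in roll frame",Q.T@(w[:2]-[.537,-.295]))
```

```text
Lrear [0.6198 0.069  0.084 ] printer [0.0511 0.0392]
Lfront [0.551  0.0764 0.084 ] printer [-0.0177  0.0316]
Rrear [ 0.6028 -0.0076  0.084 ] printer [ 0.051  -0.0393]
Rfront [0.5347 0.0044 0.084 ] printer [-0.0181 -0.0422]
Lneck [0.5865 0.0713 0.084 ] printer [0.018  0.0342]
Rneck [ 0.5736 -0.0051  0.084 ] printer [ 0.0218 -0.0431]
seat pred px [[302.5998 202.4654]]
g1 [ 0.4737 -0.1389  0.04  ] in roll frame [-0.0309  0.1656]
g2 [ 0.3555 -0.226   0.04  ] in roll frame [-0.1641  0.1038]
```

The cheek midpoint agrees with the predicted seat at (0.586, 0.0365). The rear ends give y = 0, and the front ends are biased by the visible front faces. The green rolls are well clear, over 100 mm to the side. Now I'll descend to the roll.

Request:
move_arm(
  motion=[0, -0.0039, 0.0189, -0.012, 0.005, 0.004, 0, 0, -0.0039, 0.0189, 0, 0, 0, 0, 0, -0.0039, 0.0189, 0, 0, 0, 0, 0, -0.0039, 0.0189, 0, 0, 0, 0, 0, -0.0039, 0.0189, 0, 0, 0, 0, 0, -0.0039, 0.0189, 0, 0, 0, 0, 0, -0.0039, 0.0189, 0, 0, 0, 0, 0, -0.0039, 0.0189, 0, 0, 0, 0],
)

```text
time: 14.6
ee_pos: [0.543, -0.2867, 0.0968]
tool_rot: [[-0.204, 0.952, 0.229], [0.979, 0.197, 0.052], [0.004, 0.235, -0.972]]
ft_force: [-0.7, 0.5, 0.6]
finger_gap: 0.087
```

Run:
```python
from h import *
R=down(11.5,-13,0);tcp=np.array([.537,-.295,.033])+.011*R[:,2]
to(tcp,R)
S=arm.get_image("scene");T=arm.get_image("top")
cv2.imwrite("pics/s6.png",np.hstack([cv2.resize(S["frame"][220:340,150:250,::-1],(400,480)),cv2.resize(T["frame"][170:290,380:480,::-1],(400,480))]))
```

```text
t 14.60 pos [ 0.543  -0.2867  0.0968] F [-0.6508  0.4543  0.6442] gap 0.0870
shift in current tool axes [-0.0073 -0.0225  0.0712] turn [ 0.0104 -0.0053  0.0037] shift in final axes [-0.007  -0.0217  0.0715]
```

View pics/s6.png

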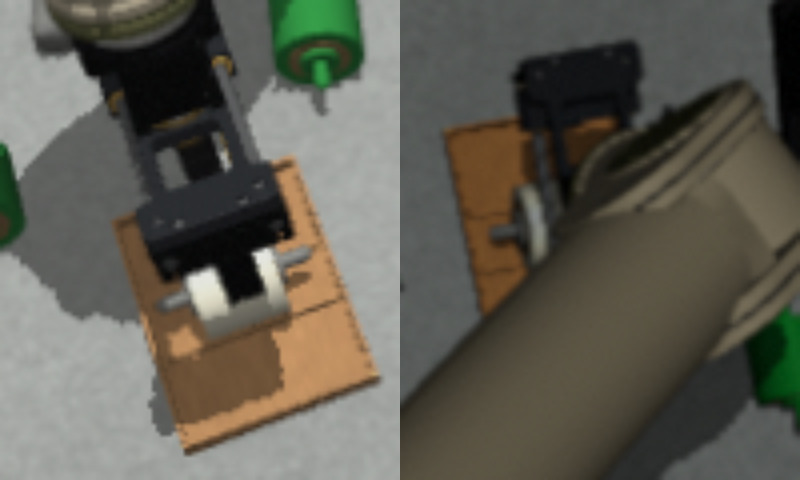

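Request:
move_arm(
  motion=[-0.004, -0.0028, 0.009, 0.005, -0.005, 0.004, 0, -0.003, -0.0028, 0.0095, 0.005, 0, 0, 0, 0, -0.0028, 0.0095, 0, 0, 0, 0, 0, -0.0028, 0.0095, 0, 0, 0, 0, 0, -0.0028, 0.0095, 0, 0, 0, 0, 0, -0.0028, 0.0095, 0, 0, 0, 0, 0, -0.0028, 0.0095, 0, 0, 0, 0, 0, -0.0028, 0.005, 0, 0, 0, 0],
)

```text
time: 15.5
ee_pos: [0.5381, -0.2966, 0.0212]
tool_rot: [[-0.194, 0.956, 0.219], [0.981, 0.189, 0.043], [0.0, 0.223, -0.975]]
ft_force: [-0.5, 0.2, 0.0]
finger_gap: 0.0871
```

Run:
```python
from h import *
R=down(11.5,-13,0);tcp=np.array([.537,-.295,.033])+.011*R[:,2]
to(tcp,R)
```

```text
t 15.50 pos [ 0.5381 -0.2966  0.0212] F [-0.5117  0.1819  0.0253] gap 0.0871
shift in current tool axes [ 0.0018  0.0019 -0.0007] turn [-0.002   0.0012 -0.0052] shift in final axes [ 0.0018  0.0019 -0.0007]
```

Within 2 mm of the target. I'll make that small correction and close.

Request:
move_arm(
  motion=[0.0018, 0.001, -0.0007, 0, 0, -0.005, 0, 0, 0, 0, 0, 0, 0, 1, 0, 0, 0, 0, 0, 0, 1, 0, 0, 0, 0, 0, 0, 1, 0, 0, 0, 0, 0, 0, 1, 0, 0, 0, 0, 0, 0, 1, 0, 0, 0, 0, 0, 0, 1, 0, 0, 0, 0, 0, 0, 1],
)

```text
time: 16.3
ee_pos: [0.5388, -0.2951, 0.0235]
tool_rot: [[-0.199, 0.955, 0.22], [0.98, 0.194, 0.043], [-0.002, 0.224, -0.975]]
ft_force: [-3.0, 1.0, 4.4]
finger_gap: 0.0595
```

Run:
```python
from h import *
R=down(11.5,-13,0)
to(np.array([.537,-.295,.033])+.011*R[:,2],R)
S=arm.get_image("scene")
cv2.imwrite("pics/s7.png",cv2.resize(S["frame"][220:340,150:250,::-1],(500,600)))
```

```text
t 16.30 pos [ 0.5388 -0.2951  0.0235] F [-3.0359  0.9558  4.3706] gap 0.0595
shift in current tool axes [0.0005 0.0004 0.0014] turn [-0.0011  0.0017 -0.0005] shift in final axes [0.0005 0.0004 0.0014]
```

View pics/s7.png

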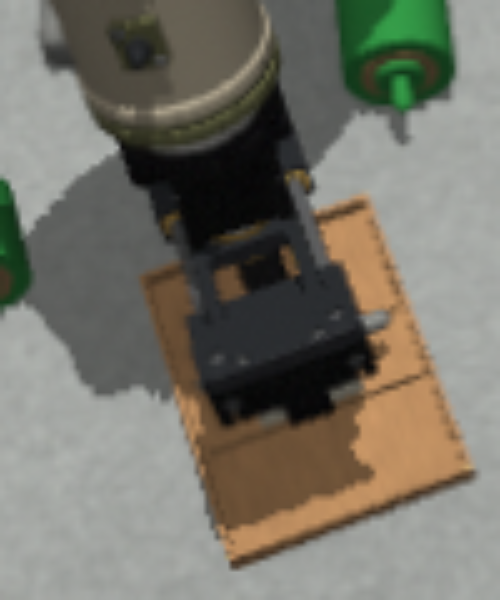

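Gripped, opening 59.5 mm (roll diameter 60). The implied roll centre is (0.5367, -0.2955), which matches the camera. Now I'll lift.

Request:
move_arm(
  motion=[0, 0.002, -0.01, 0, 0, 0, 1, 0, 0.005, -0.02, 0, 0, 0, 1, 0, 0.006, -0.027, 0, 0, 0, 1, 0, 0.006, -0.027, 0, 0, 0, 1, 0, 0.006, -0.027, 0, 0, 0, 1, 0, 0.006, -0.027, 0, 0, 0, 1, 0, 0.006, -0.027, 0, 0, 0, 1, 0, 0.003, -0.015, 0, 0, 0, 1],
)

```text
time: 17.15
ee_pos: [0.538, -0.2953, 0.2103]
tool_rot: [[-0.198, 0.955, 0.222], [0.98, 0.194, 0.042], [-0.003, 0.226, -0.974]]
ft_force: [0.1, -0.7, -2.4]
finger_gap: 0.0595
```

```bash
cat > pl.py <<'E'
from h import *
yaw=-12.4;R=down(yaw,-13,0);px=np.array([np.cos(np.radians(yaw)),np.sin(np.radians(yaw)),0])
seat=np.array([.5861,.0365,.062]);tcp=seat+.0097*R[:,2]
E
python3 - <<'E'
from pl import *
print(tcp)
to(tcp+[0,0,.13]-.03*px,R)
S=arm.get_image("scene");cv2.imwrite("pics/s8.png",cv2.resize(S["frame"][180:340,130:290,::-1],(600,600)))
E
```

```text
[0.5882 0.036  0.0525]
t 17.15 pos [ 0.538  -0.2953  0.2103] F [ 0.08   -0.7365 -2.4344] gap 0.0595
shift in current tool axes [0.327  0.0792 0.0459] turn [ 0.0017 -0.0911  0.4061] shift in final axes [ 0.3344 -0.0571  0.0153]
```

View pics/s8.png

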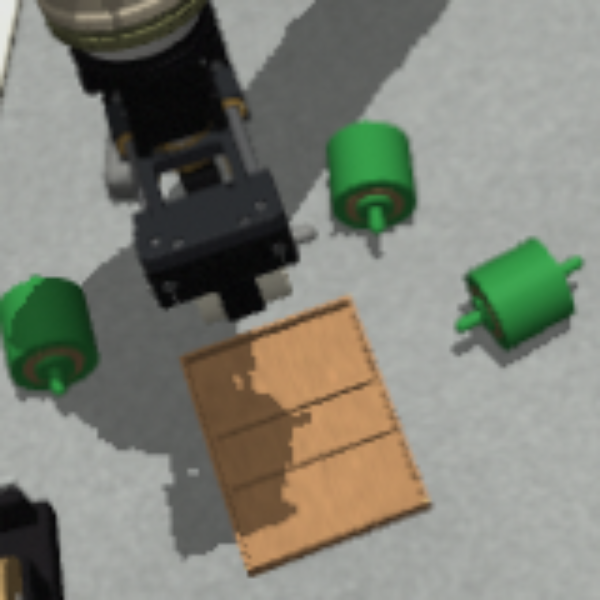

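The roll is held and the tray at (310,440) is empty. Now I'll turn and carry it to the front of the bay.

Request:
move_arm(
  motion=[0, 0, 0, 0, -0.018, 0.081, 1, 0, 0, 0, 0, -0.018, 0.081, 1, 0, 0, 0, 0, -0.018, 0.081, 1, 0, 0, 0, 0, -0.018, 0.081, 1, 0, 0, 0, 0.002, -0.018, 0.081, 1, 0.02, -0.004, 0, 0, 0, 0, 1, 0.035, -0.006, 0, 0, 0, 0, 1, 0.04, -0.007, 0, 0, 0, 0, 1],
)

```text
time: 18.0
ee_pos: [0.5408, -0.1984, 0.2029]
tool_rot: [[0.215, 0.952, 0.216], [0.977, -0.21, -0.047], [0.0, 0.221, -0.975]]
ft_force: [0.7, 0.7, -2.2]
finger_gap: 0.0591
```

Request:
move_arm(
  motion=[0.04, -0.007, 0.002, 0, 0, 0, 1, 0.04, -0.007, 0.002, 0, 0, 0, 1, 0.04, -0.007, 0.002, 0, 0, 0, 1, 0.04, -0.007, 0.002, 0, 0, 0, 1, 0.03, -0.005, 0.002, 0, 0, 0, 1, 0.025, -0.004, 0.002, 0, 0, 0, 1, 0.015, -0.003, 0.002, 0, 0, 0, 1, 0.005, 0, 0, 0, 0, 0, 1],
)

```text
time: 18.8
ee_pos: [0.556, 0.0401, 0.1807]
tool_rot: [[0.211, 0.953, 0.216], [0.977, -0.206, -0.046], [0.0, 0.221, -0.975]]
ft_force: [-0.3, 0.1, -2.1]
finger_gap: 0.0594
```

Run:
```python
from pl import *
to(tcp+[0,0,.10],R)
S=arm.get_image("scene");T=arm.get_image("top");cv2.imwrite("pics/s9.png",np.hstack([cv2.resize(S["frame"][130:340,270:410,::-1],(400,600)),cv2.resize(T["frame"][130:280,250:350,::-1],(400,600))]))
```

```text
t 18.80 pos [0.556  0.0401 0.1807] F [-0.3427  0.1013 -2.1138] gap 0.0594
shift in current tool axes [0.0028 0.0253 0.0346] turn [-0.0045 -0.0011  0.0036] shift in final axes [0.0029 0.0251 0.0347]
```

View pics/s9.png

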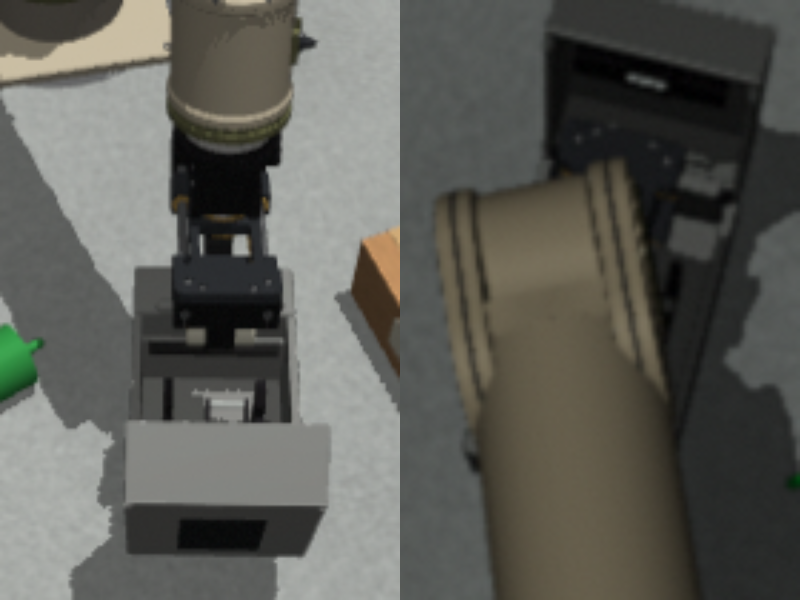

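Run:
```python
from pl import *
S=arm.get_image("scene");s=arm.get_state();p=np.array(s["ee_pos"]);Q=np.array(s["tool_rot"])
c=p-.0097*Q[:,2];print("roll c",c)
print(proj(S,[c-.05*Q[:,0],c+.05*Q[:,0]]))
# cheeks tops expected
py=np.array([-px[1],px[0],0])
print("cheek top rear corners pred",proj(S,[seat+a*py+[0,0,.022] for a in(-.043,-.035,.035,.043)]))
cv2.imwrite("pics/s10.png",cv2.resize(S["frame"][230:285,310:385,::-1],None,fx=10,fy=10,interpolation=cv2.INTER_CUBIC))
```

```text
roll c [0.5546 0.0379 0.1912]
[[322.0894 235.7746]
 [367.0883 236.1294]]
cheek top rear corners pred [[326.9842 271.8625]
 [330.3599 271.8899]
 [359.8659 272.1115]
 [363.2323 272.1347]]
```

View pics/s10.png

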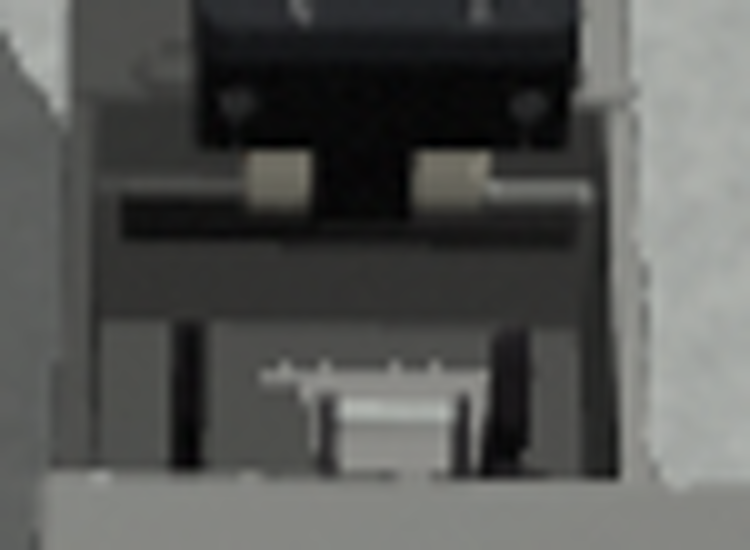

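The observed spindle row (249) is well below the predicted row (236), so the roll may have shifted in the grip. I'll check before lowering.

Run:
```python
from pl import *
S=arm.get_image("scene");s=arm.get_state();p=np.array(s["ee_pos"]);Q=np.array(s["tool_rot"]);print(s["time"],p,s["finger_gap"])
for d in(.0097,0,-.01,-.02): print(d,proj(S,[p-d*Q[:,2]-.05*Q[:,0],p-d*Q[:,2]+.05*Q[:,0]]).round(1).tolist())
p8=np.array([.538,-.2953,.2103]);Q8=np.array([[-.198,.955,.222],[.98,.194,.042],[-.003,.226,-.974]])
for d in(.0097,0,-.01,-.02): print("s8",d,proj(S,[p8-d*Q8[:,2]-.05*Q8[:,0],p8-d*Q8[:,2]+.05*Q8[:,0]]).round(1).tolist())
# initial sanity
print(proj(S,[[.5272,-.246,.033],[.546,-.344,.033]]))
a=proj(S,[p]);print("tcp px",a)
cv2.imwrite("pics/s11.png",cv2.resize(S["frame"][180:290,290:400,::-1],(660,600) if 0 else (600,600),interpolation=cv2.INTER_CUBIC))
```

```text
19.0 [0.5567 0.037  0.1818] 0.05925827396132462
0.0097 [[321.9, 235.8], [366.9, 236.2]]
0 [[321.9, 238.9], [366.6, 239.3]]
-0.01 [[321.9, 242.1], [366.3, 242.5]]
-0.02 [[321.8, 245.3], [366.0, 245.7]]
s8 0.0097 [[167.9, 255.8], [213.0, 240.3]]
s8 0 [[169.3, 259.0], [214.0, 243.5]]
s8 -0.01 [[170.7, 262.1], [215.1, 246.7]]
s8 -0.02 [[172.1, 265.3], [216.2, 249.9]]
[[227.0942 282.1737]
 [188.12   295.9113]]
tcp px [[344.277  239.1173]]
```

View pics/s11.png

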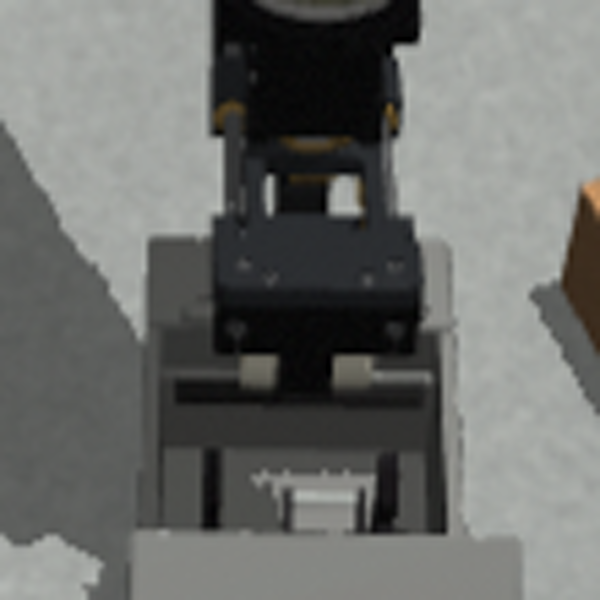

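The grey bar at row 249 is the printer's own ledge, already there at row 249 in the earlier empty-bay picture. The real spindle end shows faintly at (326,236), exactly as predicted, so the grip is sound. I'll carry on above the slots.

Run:
```python
from pl import *
to(tcp+[0,0,.04],R)
```

```text
t 19.00 pos [0.5567 0.037  0.1818] F [-0.7537  0.073  -2.5026] gap 0.0593
shift in current tool axes [0.0057 0.0104 0.0939] turn [-0.003  -0.0008 -0.0006] shift in final axes [0.0058 0.0101 0.094 ]
```

Request:
move_arm(
  motion=[0.002, 0.004, 0.009, -0.003, 0, 0, 1, 0.0015, 0.003, 0.015, 0, 0, 0, 1, 0.001, 0.002, 0.015, 0, 0, 0, 1, 0.001, 0.0014, 0.015, 0, 0, 0, 1, 0.0003, 0, 0.015, 0, 0, 0, 1, 0, 0, 0.013, 0, 0, 0, 1, 0, 0, 0.008, 0, 0, 0, 1, 0, 0, 0.004, 0, 0, 0, 1],
)

```text
time: 19.8
ee_pos: [0.5884, 0.0373, 0.0917]
tool_rot: [[0.214, 0.952, 0.219], [0.977, -0.208, -0.047], [0.001, 0.224, -0.975]]
ft_force: [-0.1, 0.6, -2.2]
finger_gap: 0.0594
```

Run:
```python
from pl import *
to(tcp+[0,0,.015],R)
S=arm.get_image("scene");T=arm.get_image("top")
s=arm.get_state();p=np.array(s["ee_pos"]);Q=np.array(s["tool_rot"]);c=p-.0097*Q[:,2];print("roll c",c,"spindle px",proj(S,[c-.05*Q[:,0],c+.05*Q[:,0]]))
cv2.imwrite("pics/s12.png",np.hstack([cv2.resize(S["frame"][200:320,300:380,::-1],(400,600)),cv2.convertScaleAbs(cv2.resize(T["frame"][130:280,250:350,::-1],(400,600)),alpha=2)]))
```

```text
t 19.80 pos [0.5884 0.0373 0.0917] F [-0.1152  0.5757 -2.2451] gap 0.0594
shift in current tool axes [-0.0013 -0.0053  0.0236] turn [-0.0006 -0.0007  0.0009] shift in final axes [-0.0013 -0.0053  0.0236]
roll c [0.5863 0.038  0.1017] spindle px [[324.7387 268.0984]
 [367.4341 268.3586]]
```

View pics/s12.png

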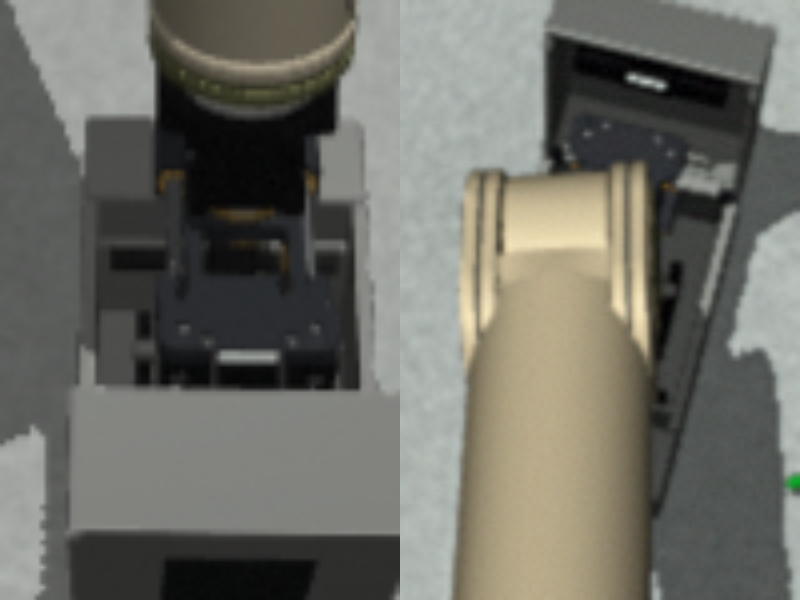

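Request:
move_arm(
  motion=[-0.0004, -0.0006, 0.0022, 0, 0, 0, 1, -0.0004, -0.0006, 0.0022, 0, 0, 0, 1, -0.0004, -0.0005, 0.0022, 0, 0, 0, 1, 0, -0.0005, 0.0022, 0, 0, 0, 1, 0, -0.0005, 0.0022, 0, 0, 0, 1, 0, -0.0005, 0.0022, 0, 0, 0, 1, 0, -0.0005, 0.0022, 0, 0, 0, 1, 0, -0.0005, 0.0022, 0, 0, 0, 1],
)

```text
time: 20.7
ee_pos: [0.5881, 0.0367, 0.0743]
tool_rot: [[0.213, 0.952, 0.22], [0.977, -0.208, -0.047], [0.001, 0.225, -0.974]]
ft_force: [0.5, -0.4, -2.6]
finger_gap: 0.0591
```

Run:
```python
from pl import *
to(tcp+[0,0,.01],R)
```

```text
t 20.70 pos [0.5881 0.0367 0.0743] F [ 0.509  -0.4289 -2.5705] gap 0.0591
shift in current tool axes [-0.0007 -0.0024  0.0115] turn [-0.     -0.0016  0.0013] shift in final axes [-0.0006 -0.0024  0.0115]
```

Request:
move_arm(
  motion=[-0.0003, -0.0002, 0.001, 0, 0, 0, 1, -0.0003, -0.0002, 0.001, 0, 0, 0, 1, 0, -0.0002, 0.001, 0, 0, 0, 1, 0, -0.0002, 0.001, 0, 0, 0, 1, 0, -0.0002, 0.001, 0, 0, 0, 1, 0, -0.0002, 0.001, 0, 0, 0, 1, 0, -0.0002, 0.001, 0, 0, 0, 1, 0, -0.0002, 0.001, 0, 0, 0, 1],
)

```text
time: 21.5
ee_pos: [0.5883, 0.0361, 0.0664]
tool_rot: [[0.213, 0.952, 0.22], [0.977, -0.208, -0.047], [0.001, 0.225, -0.974]]
ft_force: [-1.8, -0.4, 1.9]
finger_gap: 0.0592
```

Run:
```python
from pl import *
to(tcp,R)
```

```text
t 21.50 pos [0.5883 0.0361 0.0664] F [-1.7693 -0.4496  1.8681] gap 0.0592
shift in current tool axes [-0.0001 -0.0032  0.0135] turn [ 0.0002 -0.0018  0.0012] shift in final axes [-0.0001 -0.0032  0.0135]
```

There's contact on the rear flank of the V: +4.4 N up, and pushed toward -x. I'll shift about 1.5 mm forward in printer x and watch the force.

Request:
move_arm(
  motion=[0, -0.0005, -0.0001, 0, 0, 0, 1, 0, -0.0005, -0.0001, 0, 0, 0, 1, 0, -0.0005, -0.0001, 0, 0, 0, 1, 0, 0, 0, 0, 0, 0, 1, 0, 0, 0, 0, 0, 0, 1, 0, -0.0002, 0.001, 0, 0, 0, 1, 0, -0.0002, 0.001, 0, 0, 0, 1, 0, 0, 0, 0, 0, 0, 1],
)

```text
time: 22.3
ee_pos: [0.5866, 0.0364, 0.064]
tool_rot: [[0.213, 0.952, 0.22], [0.977, -0.208, -0.047], [0.001, 0.225, -0.974]]
ft_force: [0.5, -0.7, -1.5]
finger_gap: 0.0596
```

Run:
```python
from pl import *
to(tcp,R);s=arm.get_state();print(np.array(s["torque"]))
```

```text
t 22.30 pos [0.5866 0.0364 0.064 ] F [ 0.545  -0.6966 -1.5498] gap 0.0596
shift in current tool axes [ 0.     -0.001   0.0115] turn [-0.0003 -0.0014  0.0013] shift in final axes [ 0.     -0.001   0.0115]
[ 0.0196  0.4436 -0.0023]
```

Contact cleared; Fz is back to about the hanging weight. I'll keep lowering.

Request:
move_arm(
  motion=[0, -0.0002, 0.001, 0, 0, 0, 1, 0, -0.0002, 0.001, 0, 0, 0, 1, 0, -0.0002, 0.001, 0, 0, 0, 1, 0, -0.0002, 0.001, 0, 0, 0, 1, 0, 0, 0, 0, 0, 0, 1, 0, 0, 0, 0, 0, 0, 1, 0, 0, 0, 0, 0, 0, 1, 0, 0, 0, 0, 0, 0, 1],
)

```text
time: 23.1
ee_pos: [0.5867, 0.0364, 0.0601]
tool_rot: [[0.213, 0.952, 0.22], [0.977, -0.208, -0.047], [0.001, 0.225, -0.974]]
ft_force: [-1.5, 0.0, -2.2]
finger_gap: 0.0596
```

Run:
```python
from pl import *
to(tcp,R);s=arm.get_state();print(np.array(s["torque"]))
```

```text
t 23.10 pos [0.5867 0.0364 0.0601] F [-1.5241  0.0104 -2.1647] gap 0.0596
shift in current tool axes [-0.     -0.0002  0.0077] turn [-0.0003 -0.0015  0.0013] shift in final axes [-0.     -0.0002  0.0077]
[ 0.1467  0.8415 -0.0715]
```

Request:
move_arm(
  motion=[0, -0.0007, 0.001, 0, 0, 0, 1, 0, -0.0002, 0.001, 0, 0, 0, 1, 0, -0.0002, 0.001, 0, 0, 0, 1, 0, -0.0002, 0.001, 0, 0, 0, 1, 0, -0.0001, 0.0005, 0, 0, 0, 1, 0, 0, 0, 0, 0, 0, 1, 0, 0, 0, 0, 0, 0, 1, 0, 0, 0, 0, 0, 0, 1],
)

```text
time: 23.9
ee_pos: [0.5866, 0.0364, 0.0555]
tool_rot: [[0.213, 0.952, 0.22], [0.977, -0.208, -0.047], [0.001, 0.225, -0.974]]
ft_force: [0.2, -0.1, -3.7]
finger_gap: 0.0592
```

Run:
```python
from pl import *
to(tcp,R);s=arm.get_state();print(np.array(s["torque"]))
S=arm.get_image("scene");cv2.imwrite("pics/s13.png",cv2.resize(S["frame"][200:320,300:400,::-1],(600,600) if 0 else (500,600)))
```

```text
t 23.90 pos [0.5866 0.0364 0.0555] F [ 0.2113 -0.1496 -3.7393] gap 0.0592
shift in current tool axes [-0.      0.001   0.0033] turn [ 0.0001 -0.0016  0.0012] shift in final axes [-0.      0.001   0.0033]
[-0.039   0.4763 -0.0035]
```

View pics/s13.png

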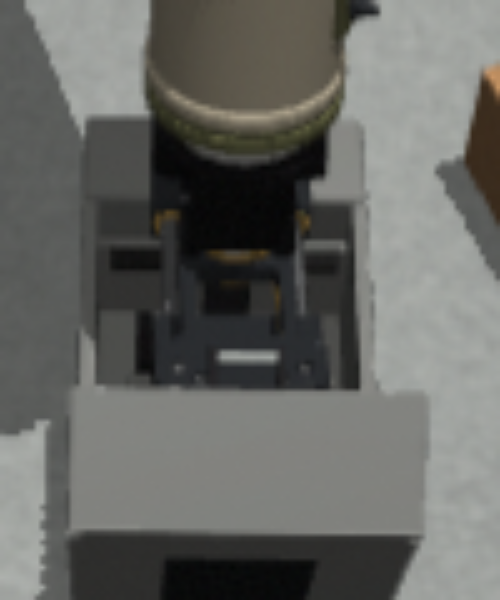

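Request:
move_arm(
  motion=[0, -0.0001, 0.0005, 0, 0, 0, 1, 0, -0.0001, 0.0005, 0, 0, 0, 1, 0, -0.0001, 0.0005, 0, 0, 0, 1, 0, -0.0001, 0.0005, 0, 0, 0, 1, 0, -0.0001, 0.0005, 0, 0, 0, 1, 0, 0, 0, 0, 0, 0, 1, 0, 0, 0, 0, 0, 0, 1, 0, 0, 0, 0, 0, 0, 1],
)

```text
time: 24.75
ee_pos: [0.5866, 0.0365, 0.0529]
tool_rot: [[0.213, 0.952, 0.22], [0.977, -0.208, -0.047], [0.001, 0.225, -0.974]]
ft_force: [0.1, 0.2, -2.3]
finger_gap: 0.0595
```

Run:
```python
from pl import *
to(tcp,R);s=arm.get_state();print(np.array(s["torque"]))
```

```text
t 24.75 pos [0.5866 0.0365 0.0529] F [ 0.1458  0.1659 -2.332 ] gap 0.0595
shift in current tool axes [-0.0001  0.0015  0.0007] turn [-0.     -0.0016  0.0013] shift in final axes [-0.0001  0.0015  0.0007]
[ 0.0508  0.4219 -0.0018]
```

Request:
move_arm(
  motion=[0, 0, 0.0003, 0, 0, 0, 1, 0, 0, 0, 0, 0, 0, 1, 0, -0.0001, 0.0003, 0, 0, 0, 1, 0, 0, 0, 0, 0, 0, 1, 0, -0.0001, 0.0003, 0, 0, 0, 1, 0, 0, 0, 0, 0, 0, 1, 0, 0, 0, 0, 0, 0, 1, 0, 0, 0, 0, 0, 0, 1],
)

```text
time: 25.55
ee_pos: [0.5867, 0.0365, 0.0523]
tool_rot: [[0.213, 0.952, 0.22], [0.977, -0.208, -0.046], [0.002, 0.225, -0.974]]
ft_force: [-3.8, 0.5, 5.1]
finger_gap: 0.0595
```

```bash
python3 st.py
```

```text
25.55 [0.5867 0.0365 0.0523] [-3.8022  0.4858  5.1351] 0.05952431811099164
```

The spindle has reached the slot bottom: +7 N, and the roll centre z comes out at 0.0618 against 0.062. I'll release it here.

Request:
move_arm(
  motion=[0, 0, 0, 0, 0, 0, 0.3, 0, 0, 0, 0, 0, 0, 0, 0, 0, 0, 0, 0, 0, 0, 0, 0, 0, 0, 0, 0, 0, 0, 0, 0, 0, 0, 0, 0, 0, 0, 0, 0, 0, 0, 0, 0, 0, 0, 0, 0, 0, 0, 0, 0, 0, 0, 0, 0, 0],
)

```text
time: 26.35
ee_pos: [0.5866, 0.0364, 0.052]
tool_rot: [[0.213, 0.952, 0.22], [0.977, -0.208, -0.047], [0.001, 0.225, -0.974]]
ft_force: [-0.6, -0.4, -0.2]
finger_gap: 0.0868
```

```bash
python3 st.py
```

```text
26.35 [0.5866 0.0364 0.052 ] [-0.5947 -0.4206 -0.1922] 0.08679921639537858
```

Released cleanly; the residual force is about 0, so the body touches nothing. I'll retreat straight up.

Request:
move_arm(
  motion=[0, 0.0007, -0.003, 0, 0, 0, 0, 0, 0.0011, -0.005, 0, 0, 0, 0, 0, 0.0011, -0.005, 0, 0, 0, 0, 0, 0.0016, -0.007, 0, 0, 0, 0, 0, 0.0016, -0.007, 0, 0, 0, 0, 0, 0.0016, -0.007, 0, 0, 0, 0, 0, 0.0016, -0.007, 0, 0, 0, 0, 0, 0.0016, -0.007, 0, 0, 0, 0],
)

```text
time: 27.15
ee_pos: [0.5865, 0.0365, 0.1019]
tool_rot: [[0.213, 0.952, 0.22], [0.977, -0.208, -0.047], [0.001, 0.225, -0.974]]
ft_force: [-0.5, 0.6, 0.0]
finger_gap: 0.0868
```

```bash
python3 st.py
```

```text
27.15 [0.5865 0.0365 0.1019] [-0.4666  0.5976  0.0315] 0.08676693272032443
```

Request:
move_arm(
  motion=[0, 0.004, -0.015, 0, 0, 0, 0, 0, 0.005, -0.025, 0, 0, 0, 0, 0, 0, -0.03, 0, 0, 0, 0, 0, -0.02, -0.03, 0, 0, 0, 0, 0, -0.035, -0.02, 0, 0, 0, 0, 0, -0.035, -0.01, 0, 0, 0, 0, 0, -0.035, 0, 0, 0, 0, 0, 0, -0.02, 0, 0, 0, 0, 0],
)

```text
time: 27.95
ee_pos: [0.4264, 0.0712, 0.1974]
tool_rot: [[0.212, 0.952, 0.221], [0.977, -0.207, -0.046], [0.002, 0.225, -0.974]]
ft_force: [-0.1, 0.7, -0.1]
finger_gap: 0.0871
```

Request:
move_arm(
  motion=[-0.03, 0, 0, 0, 0, 0, 0, -0.04, 0, 0, 0, 0, 0, 0, -0.045, 0, 0, 0, 0, 0, 0, -0.045, 0, 0, 0, 0, 0, 0, -0.045, 0, 0, 0, 0, 0, 0, -0.045, 0, 0, 0, 0, 0, 0, -0.02, 0, 0, 0, 0, 0, 0, 0, 0, 0, 0, 0, 0, 0],
)

```text
time: 28.75
ee_pos: [0.3706, -0.1934, 0.1974]
tool_rot: [[0.219, 0.951, 0.221], [0.976, -0.214, -0.047], [0.002, 0.226, -0.974]]
ft_force: [0.9, 1.8, 0.3]
finger_gap: 0.0872
```

Run:
```python
from h import *
S=arm.get_image("scene");T=arm.get_image("top");cv2.imwrite("pics/s14.png",S["frame"][:,:,::-1]);cv2.imwrite("pics/t14.png",T["frame"][:,:,::-1])
cv2.imwrite("pics/c14.png",np.hstack([cv2.resize(S["frame"][205:325,305:385,::-1],(400,600)),cv2.convertScaleAbs(cv2.resize(T["frame"][145:265,260:340,::-1],(400,600)),alpha=2)]))
s=arm.get_state();print(s["time"],np.array(s["ee_pos"]))
```

```text
28.85 [ 0.3714 -0.1904  0.1971]
```

View pics/c14.png

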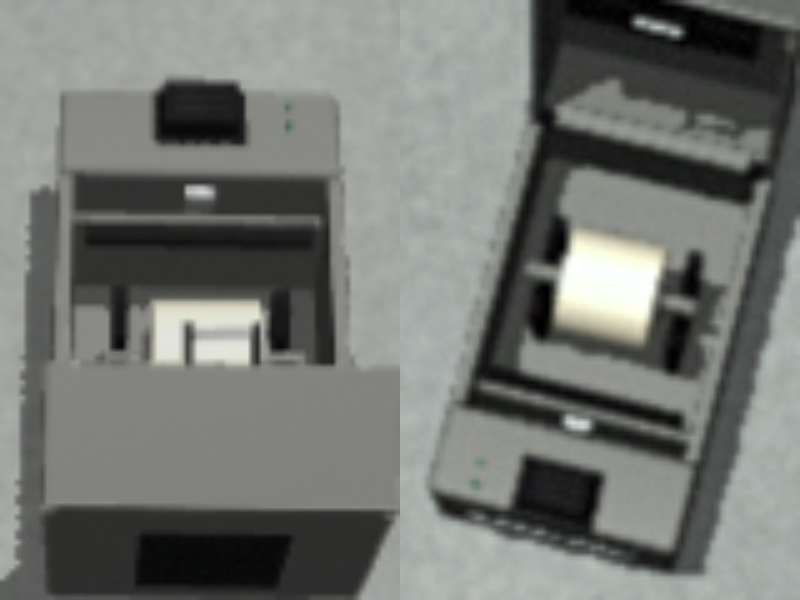

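View pics/s14.png

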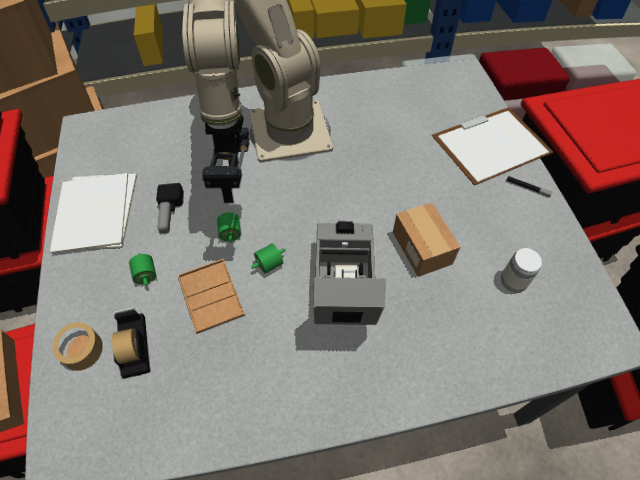

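Run:
```python
from pl import *
S=arm.get_image("scene");T=arm.get_image("top")
py=np.array([-px[1],px[0],0])
L,Rr=(285.9,198.6),(319.2,205.6)
w=plane(T,[L,Rr],.062);print("ends on z=.062",w,"mid",w.mean(0),"len",np.linalg.norm(w[0]-w[1]))
print("tri -y end",tri(T,Rr,S,(326.5,276.5)),"tri +y",tri(T,L,S,(365.8,276.3)))
for z in(.062,.07,.08):
  c=np.array([*seat[:2],z]);print(z,"pred scene",proj(S,[c-.05*py,c+.05*py]).round(1).tolist(),"top",proj(T,[c-.05*py,c+.05*py]).round(1).tolist())
# bystanders: shift between first and last pictures by phase correlation of patches
A=cv2.imread("pics/scene0.png",0).astype(np.float32);B=cv2.cvtColor(S["frame"],cv2.COLOR_RGB2GRAY).astype(np.float32)
for n,(x,y,w,h) in dict(carton=(385,195,85,90),can=(490,240,60,60),tape=(105,300,55,85),scanner=(145,170,50,70),g3=(120,245,45,50),g1=(245,235,50,45),ring=(45,315,60,60)).items():
    print(n,cv2.phaseCorrelate(A[y:y+h,x:x+w],B[y:y+h,x:x+w]))
s=arm.get_state();print(s["time"],np.array(s["ft_force"]))
cv2.imwrite("pics/t15.png",cv2.convertScaleAbs(cv2.resize(T["frame"][180:225,275:330,::-1],None,fx=14,fy=13,interpolation=cv2.INTER_CUBIC),alpha=2))
```

```text
ends on z=.062 [[ 0.5957  0.0834  0.062 ]
 [ 0.5782 -0.0103  0.062 ]] mid [0.587  0.0365 0.062 ] len 0.09538047065517283
tri -y end (array([ 0.578 , -0.0085,  0.0643]), np.float64(0.0036602551221595497)) tri +y (array([0.596 , 0.0849, 0.0623]), np.float64(0.003035892026383539))
0.062 pred scene [[323.9, 276.3], [365.4, 276.7]] top [[319.9, 206.6], [285.2, 198.2]]
0.07 pred scene [[324.0, 274.7], [365.7, 275.0]] top [[319.9, 206.0], [285.1, 197.5]]
0.08 pred scene [[324.0, 272.7], [366.0, 273.0]] top [[320.0, 205.1], [284.9, 196.6]]
carton ((0.015728723151383406, 0.009663476899135048), 0.9879258104018224)
can ((0.01312239522674119, -0.0018251076523831955), 0.9934321632650164)
tape ((-0.008783342940979821, -0.005126267667506568), 1.001253828384258)
scanner ((-0.05662010313258037, 0.006781868041187522), 0.8789613261487749)
g3 ((0.45477176673557906, 0.045786342613237), 1.0073249525494046)
g1 ((0.0408164122703667, 0.4948237407521745), 0.9995977127816942)
ring ((0.001672640112040824, 0.003383413546483638), 0.9893922318352594)
28.95 [ 0.7319 -0.0365 -0.0647]
```

View pics/t15.png

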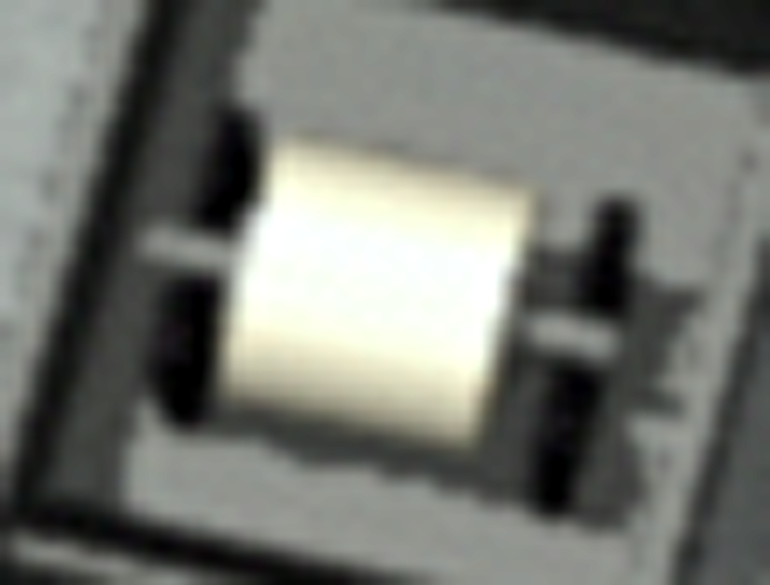

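```bash
python3 - <<'E'
import cv2,numpy as np
A=cv2.imread("pics/scene0.png").astype(int);B=cv2.imread("pics/s14.png").astype(int)
def c(I,x,y,w,h):
    s=I[y:y+h,x:x+w];m=(s[:,:,1]>s[:,:,2]+40);ys,xs=np.nonzero(m);return xs.mean()+x,ys.mean()+y,m.sum()
for n,r in dict(g3=(120,245,45,50),g1=(245,235,50,45),g2=(210,205,40,50)).items(): print(n,c(A,*r),c(B,*r))
E
python3 - <<'E'
from station import arm
print(arm.job_done())
E
```

```text
g3 (np.float64(141.35836909871244), np.float64(265.6523605150215), np.int64(466)) (np.float64(141.36075949367088), np.float64(265.78270042194094), np.int64(474))
g1 (np.float64(268.7509727626459), np.float64(256.90077821011675), np.int64(514)) (np.float64(268.76640926640925), np.float64(256.9111969111969), np.int64(518))
g2 (np.float64(228.03960396039605), np.float64(223.52970297029702), np.int64(404)) (np.float64(228.076726342711), np.float64(223.36572890025576), np.int64(391))
the job is handed in; nothing more can be done
None
```

The job is done and handed in at about 29 s, well inside the 58 s limit. The fresh roll is seated in both slots and the cover is fully open.

- **Release:** I pressed the button with shut fingertips, leaning about 10° away from the cover. The latch let go at roughly 8–9 mm of travel and 7–8 N. The cover flew open by itself, and the hand stayed in front of its sweep.
- **Roll:** I took the white roll from the tray, gripped across its diameter, and lowered it into the bay with the gripper leaning about 13° clear of the open cover. The spindle touched the rear side of the slot mouth once, at about 4 N. I shifted about 1.7 mm and lowered on until it reached the slot bottom at about 7 N. I released it there and withdrew with no force on the hand.
- **Last checks:**
  - The spindle passes through both cheeks. Its ends measure 62–64 mm high against 62 mm nominal, and its middle is within 1 mm of the seat.
  - The cover is up.
  - The carton, can, tape dispenser and scanner have not moved (less than 0.1 pixel).
- **Checks that disagreed:**
  - Partway through, the spindle seemed to sit 13 pixels too low. That was the printer's own ledge.
  - One image comparison suggested a half-pixel shift of two green rolls, but checking their outlines showed shifts under 0.2 pixel.

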